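Clear and sort the cake pillars, then set the tilting turntable

TASK

Clear the cake pillars off the turntable: the full-length ones go in the metal tray, the odd short ones in the pink ramekin. Once the plate is empty, turn it so that its black knob lines up with the pointer arm on the base, and tilt the plate 20 degrees (the edge nearest the robot goes down), ready for piping. Leave the glass bowl, the spatula and the icing smoother where they are.

Things in the scene. Friction and masses are not known exactly. Their poses are not given: they have to be found in the camera images.
- turntable: fixed base of the tilting cake turntable, cast aluminium, foot 176 mm across; origin on the bench under the plate's centre. Its -x side faces the robot (turned up to 0.4 rad); +y is the direction of the pointer arm. The tilt hinge runs along its y axis, 95 mm above the bench.
- pointer_tip (a point): top of the fixed pointer, a small upright at the end of an arm of the base, just outside the plate's rim, 156 mm from the plate's axis on the base's +y side, 100 mm above the bench
- plate_centre (a point): centre of the top face of the round aluminium plate, 260 mm across, 9 mm thick, top 122 mm above the bench (27 mm above the hinge line when level); z is the plate's normal, y points towards the knob
- knob_top (a point): top centre of the upright black round knob on the plate, 18 mm diameter, 35 mm tall, 112 mm from the plate's centre; push or pinch it from above to turn the plate (light friction)
- plate (a joint): swivel of the plate in rad, counter-clockwise from above positive; 0 (and 6.283, the same place) when the knob lines up with the pointer; range -0.5 to 6.8, starts between 0.9 and 5.3
- tilt (a joint): tilt of the plate in rad, 0 level (start), grows as the edge on the base's -x side (nearest the robot) goes down and the far edge rises; range 0 to 0.61; 20 degrees is 0.349. Stiff hinge that keeps any angle: about 6 N pressed down on the plate 100 mm from the hinge line moves it
- tall1: white plastic cake-tier pillar, square: foot and cap 34 x 34 mm, slimmer shaft between them, FULL LENGTH 56 mm. Origin at the centre of its foot (underside), z up its length to the cap. Starts standing on the turntable's plate; may be absent. About 40 g; grip across the 34 mm foot/cap faces
- tall2: white plastic cake-tier pillar, square: foot and cap 34 x 34 mm, slimmer shaft between them, FULL LENGTH 56 mm. Origin at the centre of its foot (underside), z up its length to the cap. Starts standing on the turntable's plate; may be absent. About 40 g; grip across the 34 mm foot/cap faces
- tall3: white plastic cake-tier pillar, square: foot and cap 34 x 34 mm, slimmer shaft between them, FULL LENGTH 56 mm. Origin at the centre of its foot (underside), z up its length to the cap. Starts standing on the turntable's plate; may be absent. About 40 g; grip across the 34 mm foot/cap faces
- tall4: white plastic cake-tier pillar, square: foot and cap 34 x 34 mm, slimmer shaft between them, FULL LENGTH 56 mm. Origin at the centre of its foot (underside), z up its length to the cap. Starts standing on the turntable's plate; may be absent. About 40 g; grip across the 34 mm foot/cap faces
- tall5: white plastic cake-tier pillar, square: foot and cap 34 x 34 mm, slimmer shaft between them, FULL LENGTH 56 mm. Origin at the centre of its foot (underside), z up its length to the cap. Starts standing on the turntable's plate; may be absent. About 40 g; grip across the 34 mm foot/cap faces
- short1: white plastic cake-tier pillar, square: foot and cap 34 x 34 mm, slimmer shaft between them, SHORT, only 40 mm. Origin at the centre of its foot (underside), z up its length to the cap. Starts standing on the turntable's plate; may be absent. About 30 g; grip across the 34 mm foot/cap faces
- short2: white plastic cake-tier pillar, square: foot and cap 34 x 34 mm, slimmer shaft between them, SHORT, only 40 mm. Origin at the centre of its foot (underside), z up its length to the cap. Starts standing on the turntable's plate; may be absent. About 30 g; grip across the 34 mm foot/cap faces
- tray: fixed rectangular aluminium tray, 230 (its x) x 180 mm (its y) outside, walls 5 mm thick and 24 mm high, floor 5 mm thick; origin under its centre on the bench
- ramekin: loose low pink ceramic ramekin, 126 mm across the rim, 112 mm at the foot, 38 mm high, walls 5 mm, floor 6 mm thick; origin at the centre of its underside
- bowl: small glass bowl, 100 mm across, 45 mm high, beyond the turntable; bystander, origin under its centre
- spatula: steel offset spatula, 260 mm long, lying beyond the turntable; bystander
- smoother: black plastic icing smoother, 140 x 80 mm plate with a grip on top, 37 mm high; bystander, origin under its centre

How it is judged:
On the way, in this order (a step that is already met when the one before it is completed fails the run):
1. the plate is empty: no pillar left on it (horizontal distance between each of tall1, tall2, tall3, tall4, tall5, short1, short2 and plate_centre above 0.14 m), for 0.2 s.
2. the knob lines up with the pointer and the plate is tilted 20 degrees ((value of joint plate between -0.13 and 0.13 rad or value of joint plate between 6.153 and 6.413 rad) and value of joint tilt between 0.279 and 0.419 rad), for 0.2 s.
At the end, for the whole second after the job is handed in: every full-length pillar rests in the tray and every short one in the ramekin (in any attitude), the ramekin upright on the bench; knob within 0.13 rad of the pointer; tilt 0.349 rad within 0.07 and still; bowl, spatula and smoother within 30 mm of where they were (all of step 2 and velocity of joint tilt between -0.05 and 0.05 rad/s and x of tall1 in the frame of tray between -0.111 and 0.111 m and y of tall1 in the frame of tray between -0.086 and 0.086 m and height (world z) of each of tall1, tall2, tall3, tall4, tall5 below 0.075 m and linear speed of each of tall1, tall2, tall3, tall4, tall5, short1, short2 below 0.03 m/s and x of tall2 in the frame of tray between -0.111 and 0.111 m and y of tall2 in the frame of tray between -0.086 and 0.086 m and x of tall3 in the frame of tray between -0.111 and 0.111 m and y of tall3 in the frame of tray between -0.086 and 0.086 m and x of tall4 in the frame of tray between -0.111 and 0.111 m and y of tall4 in the frame of tray between -0.086 and 0.086 m and x of tall5 in the frame of tray between -0.111 and 0.111 m and y of tall5 in the frame of tray between -0.086 and 0.086 m and horizontal distance between each of short1, short2 and ramekin below 0.059 m and height (world z) of each of short1, short2 below 0.055 m and angle between ramekin's own z axis and vertical below 0.15 rad and height (world z) of ramekin below 0.01 m and distance of each of bowl, spatula, smoother from where it was at the start of the episode below 0.03 m); the robot touches nothing.
It fails at once if the glass bowl, spatula or smoother is knocked aside (over 30 mm) (distance of any of bowl, spatula, smoother from where it was at the start of the episode above 0.03 m).
Of tall1, tall2, tall3, tall4, tall5 only 4 to 5 are there at a start; the rules pass over those that are not, and their reading is None.
Of short1, short2 only 1 to 2 are there at a start; the rules pass over those that are not, and their reading is None.
At some moment in a run one of ramekin may be knocked a few centimetres aside while the robot is not near it.
Once in a run the grip may slacken for a moment while it holds something.
It also fails if it takes over 208 s, if anything falls off the work surface, if the arm or the gripper's body presses on something with over 40 N, if the wrist force passes 120 N, or if a joint passes its speed limit or range.

ROBOT

A 7-joint arm with a two-finger parallel gripper is mounted at the origin on the work surface. World frame = base frame: x ahead of the robot, y to its left, z up, the work surface at z = 0. Lengths are in m, angles in rad, forces in N, time in s.
With the tool pointing down it reaches from about 0.4 to 0.85 m from the base axis. Payload 10.4 kg.
Tool frame: the origin (TCP) lies midway between the tips of the shut fingers; the grasp point (between the pads) lies 19 mm behind it; z points along the fingers, y is the direction in which the jaws open and shut (so a half turn about z gives the same grasp; the last joint's range is limited). The gripper opens to 85 mm and grips with 20 to 120 N. Pads are 22 mm wide; open, the fingers measure 114 mm over their backs; the gripper's body (76 mm by 85 mm) begins 54 mm behind the grasp point. The pads swing forward as they close: fully open they stand 13 mm farther back than shut.
Start: joints at [-1.216, 0.332, -0.065, 1.46, 0.022, 1.35, -0.088], TCP at [0.231, 0.581, 0.2] pointing down, gripper open.
Joint ranges: [-2.6, 2.6], [-0.5, 2.12], [-1.47, 1.34], [0.16, 2.42], [-1.27, 4.41], [0.06, 2.06], [-2.6, 2.6]. Speed limits (rad/s): [2.22, 2.22, 2.79, 2.79, 3.14, 3.14, 3.14].

INTERFACE

Orientations are given as a unit quaternion [x, y, z, w].
In Python, from workcell import get_obs, camera, calibration, hand_in gives the robot as it stands.
- The arm moves only by the shell command python3 -m handwheel 'ROWS' [FORCE]. ROWS is JSON, a list of rows, each an object with "jaw": the finger opening in mm, from 0 to 85.4; "delta_pos": the shift along the tool's x, y, z scaled (see below), a list of three; "turn": the turn about the tool's z scaled (see below). In form: [{"jaw": jaw, "delta_pos": [tx, ty, tz], "turn": turn}, ...]. A call has 1 to 10 rows; each row is the pose to reach, as a shift and turn from the pose commanded when the call began, along the tool's axes at that moment, turning the shorter way round; what a row does not reach only later rows make up. The controller multiplies each number of a shift by 1 m and each number of a turn by pi rad. A row lasts 1/12 s, in which the tool goes at most 41.7 mm and 7.16 degrees, less where a joint would pass 70% of its speed; a pose out of reach is approached as far as the arm can. A call with a number of a shift or a turn outside -1 to 1 is refused whole. A call with a gripper value outside its range is refused whole. The fingers move at their own pace and stop on an object; FORCE is the grip in N (left out, the last holds). Time passes only in rows, so rows that repeat a pose let the fingers close. It gives the time, the measured TCP pose, the force and the opening at its end, in the units of the state.
- get_obs(): the state, without advancing time (a new reading comes with each control period).
- camera(name): name is "scene" or "top" or "wrist"; returns the picture (420x560x3 uint8, red, green, blue); there is no depth.
- calibration(name): a dict with "mtx" (3x3 intrinsics, pixels), "rvec" (rotation vector, rad) and "tvec" (3), from world to camera coordinates, as OpenCV has them. Camera axes: x right, y down, z forward; pixel columns grow to the right and rows downward; lengths in m; the calibration is good to about 2 mm. A picture is of the moment at which its call begins: read the wrist's pose just before it. calibration takes no time and is no camera call; for the wrist camera it gives the pose at the moment of the call.
- hand_in(): hands the job in, once; it reports no verdict.
The state is a dict: "clock": time; "joint_pos": joint angles; "joint_velocities": joint speeds; "tau": joint torques, N m; "position": TCP position; "ee_rot": TCP orientation; "ft_force": force on the tool from outside, world axes, zero at the start; "torque": the same for the moment, N m; "grip_width": opening from 0.0 (shut) to 1.0 (fully open).
Only numpy, scipy, OpenCV 4.12 (cv2) and the standard library are available. Lean on these libraries where they do the work, as an engineer would, in place of code of your own. Each camera call takes 0.05 s, during which the arm holds its last target.

## Working session

There is one attempt and no reset: what is moved stays moved. The work goes in short steps, Python scripts to look and compute and a shell command to move; the robot and the scene stay as the last step left them, time stands still between calls to the robot, and variables do not carry over. Pictures are saved under pics/ and viewed, and the job is handed in when it is done.

```bash
ls; mkdir -p pics; python3 - <<'E'
from workcell import *
import cv2
o=get_obs();print(o)
for n in ["scene","top","wrist"]:
    cv2.imwrite(f"pics/a_{n}.png",camera(n)[:,:,::-1]); print(n,calibration(n))
E
```

```text
pics
{'clock': 0.0, 'joint_pos': array([-1.21561669,  0.33288182, -0.06468778,  1.46096551,  0.02158147,
        1.34992128, -0.08845797]), 'joint_velocities': array([-0.00057259, -0.00121815,  0.00112532,  0.00014238, -0.00038071,
       -0.00168779, -0.00051723]), 'tau': array([-7.17199455e-04, -6.25426555e+01,  4.91808099e-02, -3.91622257e+01,
        1.63212925e-02,  9.67228058e-03,  2.21021145e-05]), 'position': array([0.23038229, 0.58051502, 0.19909818]), 'ee_rot': array([ 1.87745000e-01,  9.82217525e-01, -7.32249520e-04, -1.11290022e-04]), 'ft_force': array([ 0.08506683, -0.90158034,  0.24599434]), 'torque': array([-0.04569275,  0.00211234, -0.04039099]), 'grip_width': 0.9949001766231695}
scene {'mtx': array([[461.56782287,   0.        , 279.37029337],
       [  0.        , 461.56782287, 213.04033583],
       [  0.        ,   0.        ,   1.        ]]), 'rvec': array([ 2.16892259,  0.90721819, -0.4070745 ]), 'tvec': array([-0.44404057, -0.2434886 ,  1.39993051])}
top {'mtx': array([[399.39378627,   0.        , 274.92834376],
       [  0.        , 399.39378627, 201.81957127],
       [  0.        ,   0.        ,   1.        ]]), 'rvec': array([ 2.17928202, -2.19264753,  0.05972342]), 'tvec': array([0.02054924, 0.64850834, 0.97952653])}
wrist {'mtx': array([[335.21574132,   0.        , 280.23436599],
       [  0.        , 335.21574132, 208.44054081],
       [  0.        ,   0.        ,   1.        ]]), 'rvec': array([-2.40693987, -1.63531393, -0.22107633]), 'tvec': array([-0.62524023, -0.03628947,  0.37831091])}
```

View pics/a_scene.png

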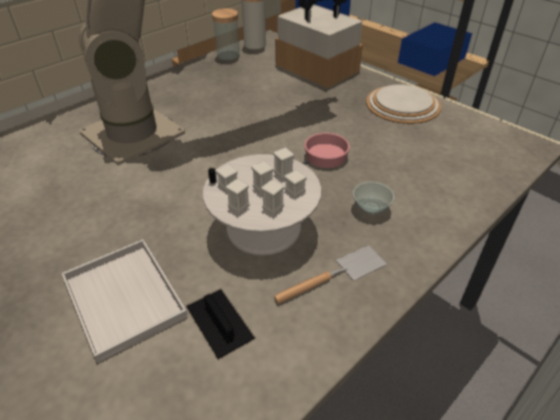

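View pics/a_top.png

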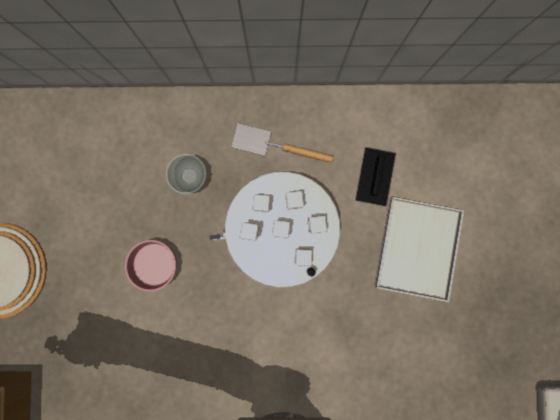

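View pics/a_wrist.png

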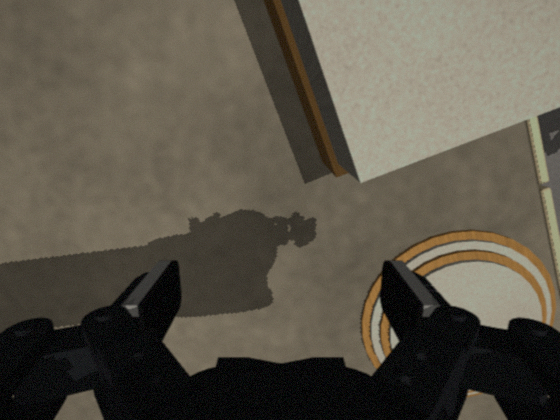

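The top view shows six pillars on the plate: caps near (261,203), (295,200), (249,232), (282,229), (318,224), (304,257). The knob is at (312,272), the pointer at (215,237), the ramekin at (151,265) and the tray at (420,249). I'll zoom in next.

```bash
cat > h.py <<'E'
import numpy as np,cv2
from workcell import *
def ray(cal,uv):
    R,_=cv2.Rodrigues(cal['rvec']);K=cal['mtx']
    d=R.T@np.linalg.solve(K,[uv[0],uv[1],1.]);return -R.T@cal['tvec'],d
def onz(cal,uv,z):
    o,d=ray(cal,uv);return o+d*(z-o[2])/d[2]
def tri(c1,u1,c2,u2):
    o1,d1=ray(c1,u1);o2,d2=ray(c2,u2)
    s=np.linalg.lstsq(np.c_[d1,-d2],o2-o1,rcond=None)[0]
    a=o1+s[0]*d1;b=o2+s[1]*d2;return (a+b)/2,np.linalg.norm(a-b)
def proj(cal,p):
    return cv2.projectPoints(np.atleast_2d(np.array(p,float)),cal['rvec'],cal['tvec'],cal['mtx'],None)[0].reshape(-1,2)
E
python3 - <<'E'
import cv2
t=cv2.imread('pics/a_top.png');s=cv2.imread('pics/a_scene.png')
cv2.imwrite('pics/zt.png',cv2.resize(t[165:295,205:350],None,fx=5,fy=4.6,interpolation=cv2.INTER_CUBIC) if 0 else cv2.resize(t[165:295,205:345],None,fx=4.5,fy=4.5,interpolation=cv2.INTER_CUBIC))
cv2.imwrite('pics/zs.png',cv2.resize(s[140:260,195:330],None,fx=5,fy=5,interpolation=cv2.INTER_CUBIC))
E
```

```text
(no output)
```

View pics/zt.png

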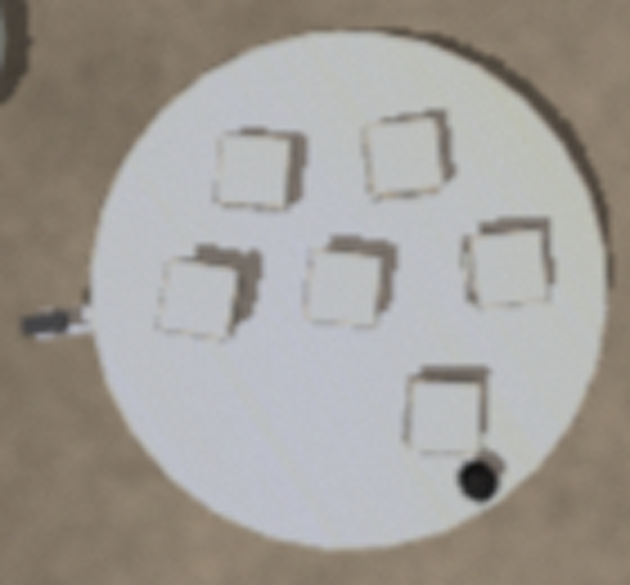

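View pics/zs.png

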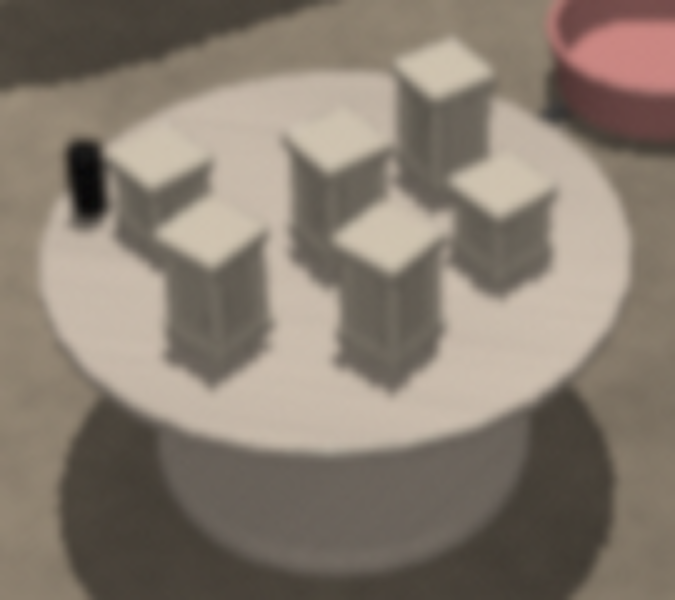

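```bash
cat > m.py <<'E'
from h import *
ct=calibration('top');cs=calibration('scene')
T=dict(A=[(218,131),(294,136),(289,211),(214,204)],B=[(365,123),(438,113),(447,189),(373,199)],C=[(167,258),(240,265),(228,341),(157,328)],D=[(312,247),(383,251),(379,327),(305,321)],E=[(467,236),(540,228),(550,301),(477,309)],F=[(411,376),(482,375),(482,454),(407,452)])
S=dict(F=(159,154),E=(213,234),B=(390,236),A=(501,186),D=(338,141),C=(443,68),K=(85,148))
f=lambda p:((p[0]+.5)/4.5-.5+205,(p[1]+.5)/4.5-.5+165)
g=lambda p:((p[0]+.5)/5-.5+195,(p[1]+.5)/5-.5+140)
for k,q in T.items():
    q=np.array([f(p) for p in q]);c=q.mean(0)
    P,e=tri(ct,c,cs,g(S[k]))
    z=.178 if P[2]>.17 else .162
    W=np.array([onz(ct,p,z)[:2] for p in q])
    d=[W[1]-W[0],W[2]-W[3],[0,0],[0,0]]
    e1=W[1]-W[0]+W[2]-W[3]; e2=W[0]-W[3]+W[1]-W[2]
    a1=np.degrees(np.arctan2(e1[1],e1[0]));a2=np.degrees(np.arctan2(e2[1],e2[0]))
    print(k,P.round(4),round(e,4),'ctr',W.mean(0).round(4),'side',(np.linalg.norm(e1)/2).round(4),(np.linalg.norm(e2)/2).round(4),'ang',((a1+45)%90-45).round(1),((a2+45)%90-45).round(1))
print('knob',tri(ct,f((480,480)),cs,g(S['K'])),onz(ct,f((480,480)),.157))
t=cv2.imread('pics/a_top.png')
def seg(m):
    c=max(cv2.findContours(m.astype(np.uint8),cv2.RETR_EXTERNAL,cv2.CHAIN_APPROX_NONE)[0],key=cv2.contourArea);return c
b=t.astype(int)
pink=(b[:,:,2]-b[:,:,1]>40)&(np.arange(560)[None]<200)&(np.arange(560)[None]>110)&(np.arange(420)[:,None]>230)&(np.arange(420)[:,None]<300)
c=seg(pink);el=cv2.fitEllipse(c);print('ram px',el,onz(ct,el[0],.038))
# plate rim ellipse in zoom
pl=(b.min(2)>130)&(np.arange(560)[None]>222)&(np.arange(560)[None]<345)&(np.arange(420)[:,None]>165)&(np.arange(420)[:,None]<290)
el=cv2.fitEllipse(cv2.convexHull(seg(pl)));print('plate',el,onz(ct,el[0],.122))
print('pointer',onz(ct,f((35,322)),.100))
for p in [(391,198),(462,209),(449,300),(379,288)]: print('tray',onz(ct,p,.024)[:2].round(4))
for p in [(188,174)]: print('bowl',onz(ct,p,.045))
for p in [(362,148),(395,153),(387,206),(356,199)]: print('smooth',onz(ct,p,.005)[:2])
for p in [(234,125),(332,158)]: print('spat',onz(ct,p,.01)[:2])
E
python3 m.py
```

```text
A [0.638  0.0449 0.1607] 0.0016 ctr [0.6385 0.0454] side 0.0362 0.0355 ang -4.9 -3.7
B [ 0.6439 -0.0265  0.1781] 0.0 ctr [ 0.6439 -0.0265] side 0.0347 0.0359 ang 7.4 5.9
C [0.5776 0.0704 0.1784] 0.0016 ctr [0.5781 0.071 ] side 0.0339 0.0343 ang -8.2 -8.7
D [0.5828 0.0022 0.1777] 0.0007 ctr [0.5831 0.0025] side 0.0339 0.035 ang -4.3 -4.6
E [ 0.5909 -0.0743  0.176 ] 0.0004 ctr [ 0.591  -0.0739] side 0.0342 0.0343 ang 5.9 7.1
F [ 0.5218 -0.0456  0.1636] 0.0021 ctr [ 0.5224 -0.0449] side 0.0345 0.0364 ang -0.7 -2.1
knob (array([ 0.49051004, -0.06183987,  0.15868327]), np.float64(0.001972313126164578)) [ 0.49095881 -0.06121136  0.157     ]
ram px ((159.59580993652344, 250.837890625), (14.149520874023438, 29.483671188354492), 123.7276840209961) [0.52918796 0.29924448 0.038     ]
plate ((281.7485656738281, 229.3604278564453), (115.3966064453125, 115.75318145751953), 98.00724792480469) [0.58040714 0.00091059 0.122     ]
pointer [0.56561186 0.15990957 0.1       ]
tray [ 0.6561 -0.2725]
tray [ 0.6276 -0.4477]
tray [ 0.4049 -0.4082]
tray [ 0.4347 -0.2378]
bowl [0.716904   0.22952422 0.045     ]
smooth [ 0.78614319 -0.20691686]
smooth [ 0.77260879 -0.29083972]
smooth [ 0.63715538 -0.26728251]
smooth [ 0.65544072 -0.18916891]
spat [0.84713048 0.12036766]
spat [ 0.76002365 -0.12917175]
```

```bash
cat > go.py <<'E'
import sys
from h import *
from scipy.spatial.transform import Rotation as Ro
x,y,z,a=map(float,sys.argv[1:5])
o=get_obs();R=Ro.from_quat(o['ee_rot']).as_matrix()
d=R.T@(np.array([x,y,z])-o['position'])
cur=np.degrees(np.arctan2(R[1,1],R[0,1]))
dy=(a-cur+90)%180-90 if len(sys.argv)<6 else a-cur
print('delta',d.round(4).tolist(),'turn',round(-dy/180,4),'rows',round(np.linalg.norm(d)/.0417,1),round(abs(dy)/7.16,1),'| pos',o['position'].round(4),'yaw',cur.round(1),'tiltz',R[2,2].round(5),'t',o['clock'],'F',o['ft_force'].round(1),'w',round(o['grip_width']*85.4,1))
E
cat > ram.py <<'E'
from h import *
def ram(name='x'):
    im=camera('top')[:,:,::-1];cv2.imwrite(f'pics/top_{name}.png',im);b=im.astype(int);ct=calibration('top')
    m=((b[:,:,2]-b[:,:,1]>30)&(b[:,:,2]-b[:,:,0]>18))
    m[:, :80]=0;m[:220]=0;m[320:]=0;m[:,225:]=0
    m=cv2.morphologyEx(m.astype(np.uint8),cv2.MORPH_OPEN,np.ones((3,3)))
    ys,xs=np.nonzero(m)
    (c,r)=cv2.minEnclosingCircle(np.c_[xs,ys].astype(np.float32))
    print('ram',c,r,'-> xy',onz(ct,c,.036)[:2].round(4),'exp r px',.063*399.4/.95)
    return im
if __name__=='__main__':
    import sys;ram(sys.argv[1])
E
python3 ram.py b; python3 go.py .5224 -.0449 .25 89; python3 -c "
from workcell import *
print(calibration('top')['tvec'])"
```

```text
ram (149.723876953125, 265.276123046875) 26.043746948242188 -> xy [0.4941 0.3236] exp r px 26.486526315789472
delta [-0.5021, -0.4739, -0.0501] turn -0.1147 rows 16.6 2.9 | pos [0.2305 0.5807 0.1994] yaw 68.4 tiltz -1.0 t 0.2 F [0.5 0.1 0.6] w 85.5
[0.02054924 0.64850834 0.97952653]
```

```bash
python3 -m handwheel '[{"jaw":55,"delta_pos":[0,0,-0.05],"turn":-0.05},{"jaw":55,"delta_pos":[-0.5021,-0.4739,-0.0501],"turn":-0.1147},{"jaw":55,"delta_pos":[-0.5021,-0.4739,-0.0501],"turn":-0.1147},{"jaw":55,"delta_pos":[-0.5021,-0.4739,-0.0501],"turn":-0.1147},{"jaw":55,"delta_pos":[-0.5021,-0.4739,-0.0501],"turn":-0.1147},{"jaw":55,"delta_pos":[-0.5021,-0.4739,-0.0501],"turn":-0.1147},{"jaw":55,"delta_pos":[-0.5021,-0.4739,-0.0501],"turn":-0.1147},{"jaw":55,"delta_pos":[-0.5021,-0.4739,-0.0501],"turn":-0.1147},{"jaw":55,"delta_pos":[-0.5021,-0.4739,-0.0501],"turn":-0.1147},{"jaw":55,"delta_pos":[-0.5021,-0.4739,-0.0501],"turn":-0.1147}]' 40;  python3 go.py .5224 -.0449 .25 89
```

```text
clock: 1.03
position: [0.3894, 0.2391, 0.2463]
ee_rot: [0.009, 1.0, 0.0, 0.0]
ft_force: [1.8, 0.6, -0.9]
grip_width: 0.645
delta [-0.1379, -0.2816, -0.0039] turn -0.0 rows 7.5 0.0 | pos [0.3894 0.2391 0.2463] yaw 89.0 tiltz -1.0 t 1.0333 F [ 1.8  0.6 -0.9] w 55.1
```

```bash
python3 -m handwheel '[{"jaw":55,"delta_pos":[-0.11,-0.24,-0.004],"turn":0},{"jaw":55,"delta_pos":[-0.11,-0.24,-0.004],"turn":0},{"jaw":55,"delta_pos":[-0.11,-0.24,-0.004],"turn":0},{"jaw":55,"delta_pos":[-0.11,-0.24,-0.004],"turn":0},{"jaw":55,"delta_pos":[-0.11,-0.24,-0.004],"turn":0},{"jaw":55,"delta_pos":[-0.11,-0.24,-0.004],"turn":0},{"jaw":55,"delta_pos":[-0.11,-0.24,-0.004],"turn":0},{"jaw":55,"delta_pos":[-0.11,-0.24,-0.004],"turn":0},{"jaw":55,"delta_pos":[-0.11,-0.24,-0.004],"turn":0}]';  python3 go.py .5224 -.0449 .25 89; python3 - <<'E'
from h import *
cv2.imwrite('pics/w1.png',camera('wrist')[:,:,::-1])
c=calibration('wrist');print(proj(c,[[.5224,-.0449,.162],[.491,-.061,.157],[.5831,.0025,.178],[.5804,.0009,.122]]))
E
```

```text
clock: 1.78
position: [0.4948, -0.0013, 0.25]
ee_rot: [0.01, 1.0, 0.0, -0.0]
ft_force: [0.2, 0.8, 0.7]
grip_width: 0.641
delta [-0.0284, -0.043, -0.0001] turn -0.0006 rows 1.2 0.0 | pos [ 0.4948 -0.0013  0.25  ] yaw 88.9 tiltz -1.0 t 1.7833 F [0.2 0.8 0.7] w 54.7
[[226.52701442 233.97726593]
 [205.56213663 196.06531494]
 [284.8610702  308.48764567]
 [282.43116857 274.78936741]]
```

View pics/w1.png

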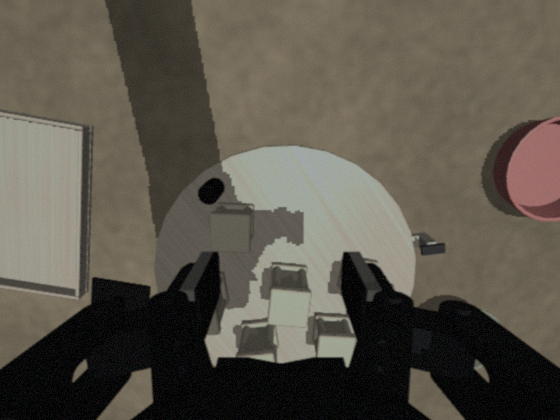

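The wrist view shows F's cap centred at (231,230) and the knob at (210,190). That is about 3 mm off the top-view estimate, so I'll use the mean and descend.

```bash
python3 go.py .521 -.043 .25 89.5;python3 -m handwheel '[{"jaw":55,"delta_pos":[-0.0265,-0.0415,0],"turn":-0.003},{"jaw":55,"delta_pos":[-0.0265,-0.0415,0],"turn":-0.003},{"jaw":55,"delta_pos":[-0.0265,-0.0415,0],"turn":-0.003},{"jaw":55,"delta_pos":[-0.0265,-0.0415,0.03],"turn":-0.003},{"jaw":55,"delta_pos":[-0.0265,-0.0415,0.06],"turn":-0.003},{"jaw":55,"delta_pos":[-0.0265,-0.0415,0.06],"turn":-0.003},{"jaw":55,"delta_pos":[-0.0265,-0.0415,0.06],"turn":-0.003}]';  python3 go.py .521 -.043 .135 89.5
```

```text
delta [-0.0271, -0.0424, -0.0001] turn -0.0027 rows 1.2 0.1 | pos [ 4.946e-01 -1.000e-04  2.499e-01] yaw 89.0 tiltz -1.0 t 1.8333 F [-0.8  0.1  0.2] w 55.1
clock: 2.42
position: [0.5195, -0.0411, 0.1897]
ee_rot: [0.003, 1.0, 0.0, -0.001]
ft_force: [-0.5, -0.8, 0.5]
grip_width: 0.643
delta [-0.0017, -0.0019, 0.0547] turn 0.0009 rows 1.3 0.0 | pos [ 0.5195 -0.0411  0.1897] yaw 89.7 tiltz -1.0 t 2.4167 F [-0.5 -0.8  0.5] w 54.9
```

```bash
python3 -m handwheel '[{"jaw":55,"delta_pos":[-0.0015,-0.0015,0.03],"turn":0},{"jaw":55,"delta_pos":[-0.0015,-0.0015,0.0545],"turn":0},{"jaw":55,"delta_pos":[-0.0015,-0.0015,0.0545],"turn":0},{"jaw":25,"delta_pos":[-0.0015,-0.0015,0.0545],"turn":0},{"jaw":25,"delta_pos":[-0.0015,-0.0015,0.0545],"turn":0},{"jaw":25,"delta_pos":[-0.0015,-0.0015,0.0545],"turn":0},{"jaw":25,"delta_pos":[-0.0015,-0.0015,0.0545],"turn":0},{"jaw":25,"delta_pos":[-0.0015,-0.0015,0.0545],"turn":0}]' 40;  python3 go.py .521 -.043 .135 89.5
```

```text
clock: 3.08
position: [0.5227, -0.0441, 0.1368]
ee_rot: [0.004, 1.0, 0.0, 0.001]
ft_force: [-0.2, 0.6, -0.7]
grip_width: 0.293
delta [0.0018, 0.0011, 0.0018] turn 0.0002 rows 0.1 0.0 | pos [ 0.5227 -0.0441  0.1368] yaw 89.5 tiltz -1.0 t 3.0833 F [-0.2  0.6 -0.7] w 25.0
```

```bash
python3 - <<'E'
from h import *
a=camera('wrist')[:,:,::-1];b=camera('scene')[140:260,175:345,::-1]
cv2.imwrite('pics/w2.png',a);cv2.imwrite('pics/s2.png',cv2.resize(b,None,fx=4,fy=4,interpolation=2))
E
```

```text
(no output)
```

View pics/w2.png

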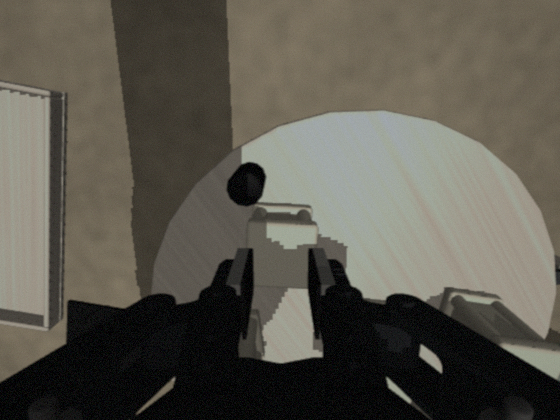

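View pics/s2.png

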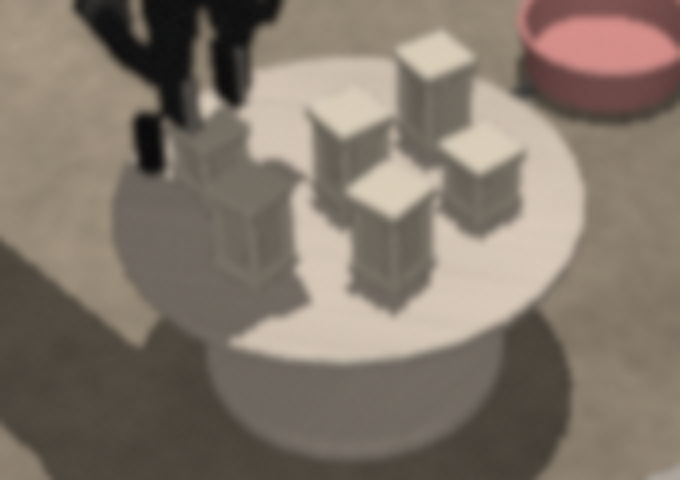

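```bash
python3 - <<'E'
from h import *
c=calibration('wrist');p=get_obs()['position'];print(p)
print(proj(c,[p,p+[0,0,.019],p+[0,.0125,0.019],p+[0,-.0125,0.019],p+[0,.0125,.026],[.521,-.043,.162]]))
R,_=cv2.Rodrigues(c['rvec']);print('cam',-R.T@c['tvec'],R[2])
E
```

```text
[ 0.52238346 -0.04418511  0.13619769]
[[279.86690465 239.22145645]
 [279.84383114 252.74699743]
 [304.85718416 252.56666762]
 [254.83641871 252.92728441]
 [305.89683729 258.31937501]
 [282.28496067 255.65200126]]
cam [ 0.45626812 -0.04355897  0.31071648] [ 0.26728909 -0.00159173 -0.96361507]
```

```bash
python3 -m handwheel '[{"jaw":10,"delta_pos":[0,0,0],"turn":0},{"jaw":10,"delta_pos":[0,0,0],"turn":0},{"jaw":10,"delta_pos":[0,0,0],"turn":0}]' 40;  python3 go.py .521 -.043 .135 89.5
```

```text
clock: 3.43
position: [0.5221, -0.0442, 0.1357]
ee_rot: [0.004, 1.0, 0.0, -0.0]
ft_force: [0.5, 0.1, -0.3]
grip_width: 0.117
delta [0.0011, 0.0012, 0.0007] turn 0.0002 rows 0.0 0.0 | pos [ 0.5221 -0.0442  0.1357] yaw 89.5 tiltz -1.0 t 3.4333 F [ 0.5  0.1 -0.3] w 10.0
```

```bash
python3 - <<'E'
from h import *
a=camera('wrist')[:,:,::-1];b=camera('scene')[140:260,175:345,::-1];t=camera('top')[165:295,205:345,::-1]
cv2.imwrite('pics/w3.png',a);cv2.imwrite('pics/s3.png',cv2.resize(b,None,fx=4,fy=4,interpolation=2))
cv2.imwrite('pics/t3.png',cv2.resize(t,None,fx=4,fy=4,interpolation=2))
E
```

```text
(no output)
```

View pics/w3.png

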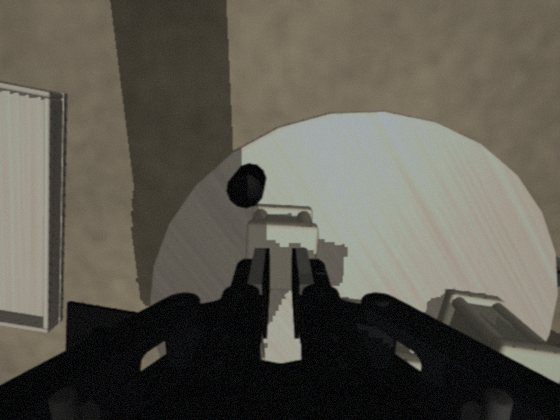

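View pics/s3.png

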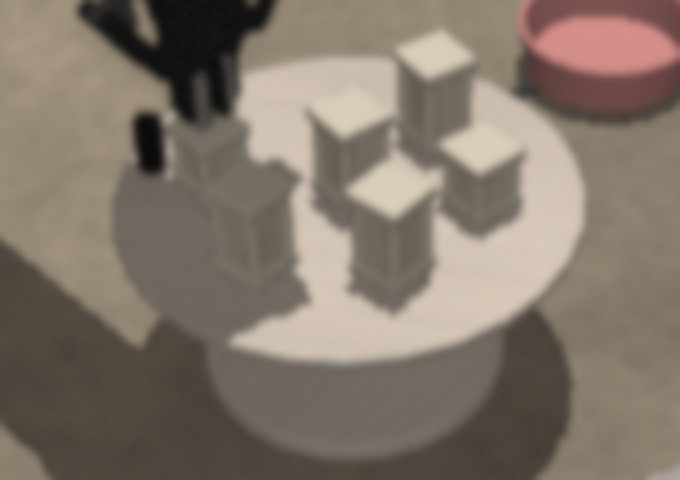

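View pics/t3.png

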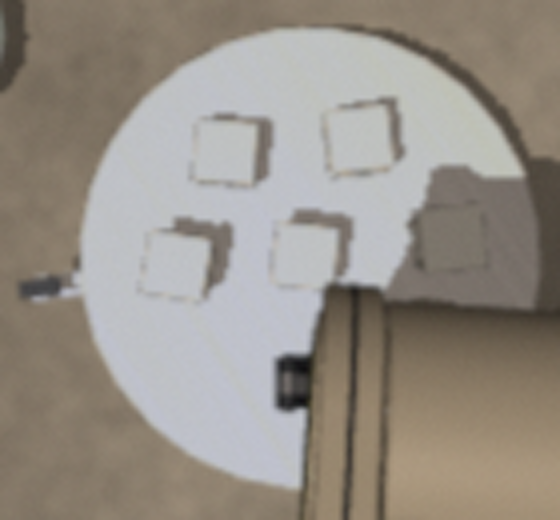

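```bash
python3 - <<'E'
from h import *
c=calibration('scene');p=get_obs()['position'];print(p)
for z in [.125,.136,.145,.155,.165,.175,.185,.195]: print(z,(proj(c,[[p[0],p[1]-.01,z],[p[0],p[1]+.01,z]])-[175,140])*4)
import numpy as np
j=get_obs();print(j['joint_pos'].round(3))
E
```

```text
[ 0.52207559 -0.04422312  0.135589  ]
0.125 [[201.60653293 184.86112665]
 [229.57849998 168.65749027]]
0.136 [[199.85756415 169.18896458]
 [228.0527134  153.02425096]]
0.145 [[198.40715799 156.19216288]
 [226.78756243 140.06148921]]
0.155 [[196.77466369 141.56370556]
 [225.36376723 125.4732555 ]]
0.165 [[195.119696   126.73386866]
 [223.92057314 110.68626051]]
0.175 [[193.44178765 111.69846501]
 [222.45758101  95.69641428]]
0.185 [[191.74045831  96.45319051]
 [220.97438061  80.49951383]]
0.195 [[190.01521415  80.99362007]
 [219.47055035  65.09123929]]
[-0.477  0.161  0.525  1.837 -0.088  1.167  1.639]
```

The jaws closed to 10 mm on nothing. In both views the tips seem to end at cap height, about z=0.165, while the reported TCP is z=0.136. I'll raise the arm and triangulate the real fingertip.

```bash
python3 -m handwheel '[{"jaw":10,"delta_pos":[0,0,-0.04],"turn":0},{"jaw":10,"delta_pos":[0,0,-0.08],"turn":0},{"jaw":10,"delta_pos":[0,0,-0.08],"turn":0},{"jaw":10,"delta_pos":[0,0,-0.08],"turn":0},{"jaw":10,"delta_pos":[0,0,-0.08],"turn":0}]' 40;  python3 - <<'E'
from h import *
a=camera('wrist')[150:400,180:380,::-1];b=camera('scene')[80:220,155:325,::-1]
print(get_obs()['position'])
cv2.imwrite('pics/w4.png',cv2.resize(a,None,fx=3,fy=2.4,interpolation=2));cv2.imwrite('pics/s4.png',cv2.resize(b,None,fx=4,fy=4,interpolation=2))
c=calibration('scene');p=get_obs()['position']
print((proj(c,[p+[0,0,k*.01] for k in range(7)])-[155,80])*4)
c=calibration('wrist');print((proj(c,[p+[0,0,k*.01] for k in range(7)])-[180,150])*[3,2.4])
E
```

```text
clock: 4.0
position: [0.522, -0.0441, 0.2154]
ee_rot: [0.004, 1.0, 0.0, -0.0]
ft_force: [-0.7, -0.1, -1.2]
grip_width: 0.117
[ 0.52148574 -0.0441231   0.21454809]
[[281.02339273 281.65360814]
 [279.33796248 265.56617036]
 [277.62830509 249.24748449]
 [275.89389441 232.69252832]
 [274.13418892 215.89613318]
 [272.34863122 198.85297852]
 [270.53664737 181.55758629]]
[[299.82141119 214.21376122]
 [299.7740733  230.35068693]
 [299.72125395 248.35617821]
 [299.66194255 268.57473475]
 [299.5948638  291.44108671]
 [299.518385   317.5118057 ]
 [299.43038135 347.51120653]]
```

View pics/s4.png

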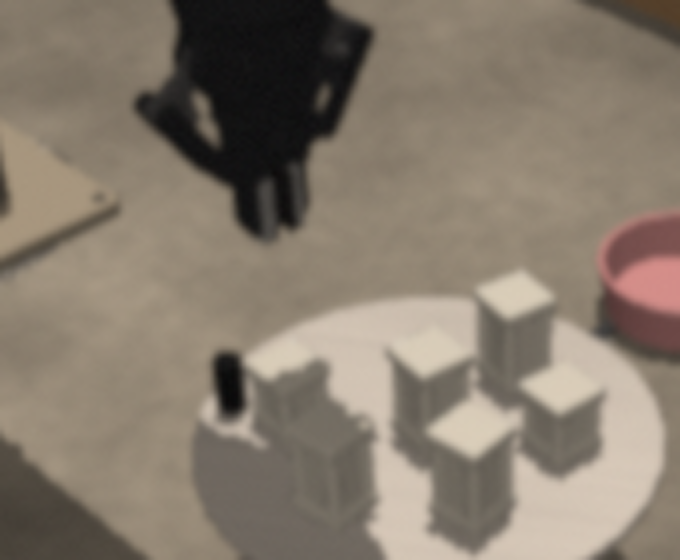

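View pics/w4.png

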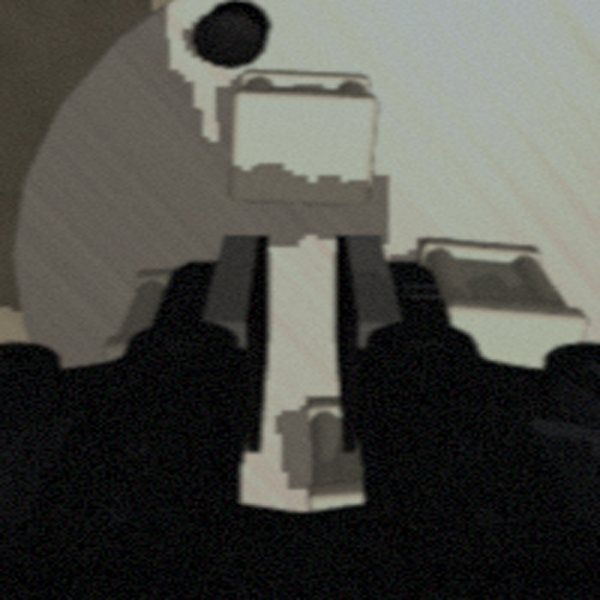

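The real tips sit about 27 mm above the reported TCP: in the scene view the tip is at (270,238) in the zoom, which matches TCP+0.027. I'll go correspondingly lower, in steps, and watch the force.

```bash
python3 -m handwheel '[{"jaw":50,"delta_pos":[0,0,0.0],"turn":0},{"jaw":50,"delta_pos":[0,0,0.03],"turn":0},{"jaw":50,"delta_pos":[0,0,0.06],"turn":0},{"jaw":50,"delta_pos":[0,0,0.08],"turn":0},{"jaw":50,"delta_pos":[0,0,0.088],"turn":0},{"jaw":50,"delta_pos":[0,0,0.088],"turn":0}]' 40;  python3 - <<'E'
from h import *
a=camera('wrist')[150:400,180:380,::-1];b=camera('scene')[120:260,155:325,::-1]
o=get_obs();print(o['position'],o['ft_force'])
cv2.imwrite('pics/w5.png',cv2.resize(a,None,fx=3,fy=2.4,interpolation=2));cv2.imwrite('pics/s5.png',cv2.resize(b,None,fx=4,fy=4,interpolation=2))
E
```

```text
clock: 4.6
position: [0.5206, -0.0443, 0.1256]
ee_rot: [0.004, 1.0, -0.0, -0.002]
ft_force: [-0.2, -0.2, 0.5]
grip_width: 0.582
[ 0.5224837  -0.04430165  0.12833718] [-0.33041816  0.64691925  0.15594703]
```

View pics/s5.png

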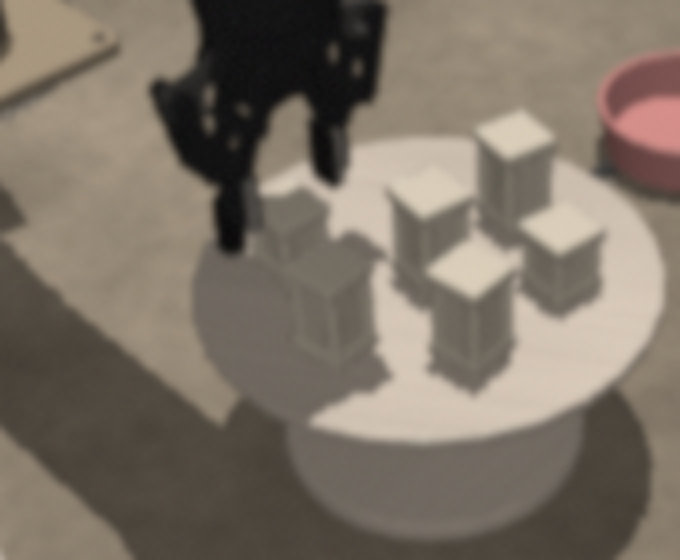

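View pics/w5.png

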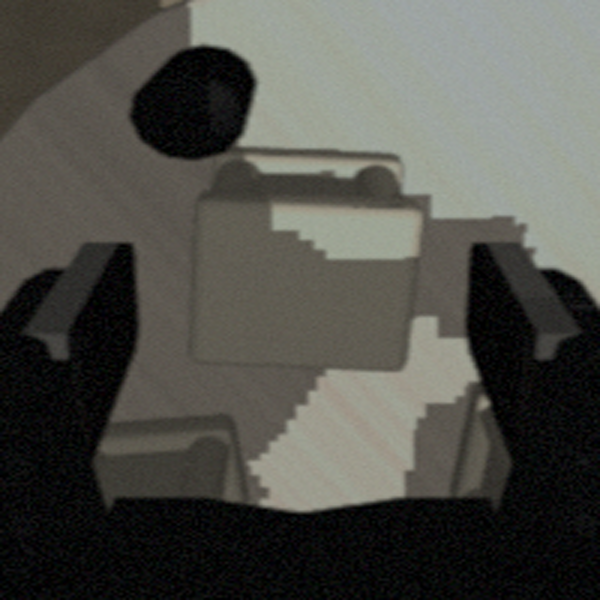

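```bash
python3 -m handwheel '[{"jaw":50,"delta_pos":[0,0,0.008],"turn":0},{"jaw":50,"delta_pos":[0,0,0.016],"turn":0},{"jaw":50,"delta_pos":[0,0,0.022],"turn":0},{"jaw":50,"delta_pos":[0,0,0.022],"turn":0}]' 40;  python3 go.py .521 -.044 .104 89.5; python3 -m handwheel '[{"jaw":25,"delta_pos":[0,0,0.0],"turn":0},{"jaw":25,"delta_pos":[0,0,0],"turn":0},{"jaw":25,"delta_pos":[0,0,0],"turn":0},{"jaw":25,"delta_pos":[0,0,0],"turn":0}]' 40; python3 - <<'E'
from h import *
a=camera('wrist')[150:400,180:380,::-1];b=camera('scene')[120:260,155:325,::-1]
o=get_obs();print(o['position'],o['ft_force'])
cv2.imwrite('pics/w6.png',cv2.resize(a,None,fx=3,fy=2.4,interpolation=2))
E
```

```text
clock: 5.03
position: [0.5214, -0.0441, 0.1044]
ee_rot: [0.004, 1.0, -0.0, -0.001]
ft_force: [0.6, -0.0, -0.2]
grip_width: 0.587
delta [0.0004, 0.0001, 0.0004] turn 0.0003 rows 0.0 0.0 | pos [ 0.5214 -0.0441  0.1044] yaw 89.5 tiltz -1.0 t 5.0333 F [ 0.6 -0.  -0.2] w 50.1
clock: 5.37
position: [0.5223, -0.0442, 0.1059]
ee_rot: [0.004, 1.0, 0.0, 0.0]
ft_force: [-0.4, -0.5, 0.3]
grip_width: 0.397
[ 0.52225474 -0.04422287  0.10581692] [ 0.35673081  0.70201268 -0.200167  ]
```

View pics/w6.png

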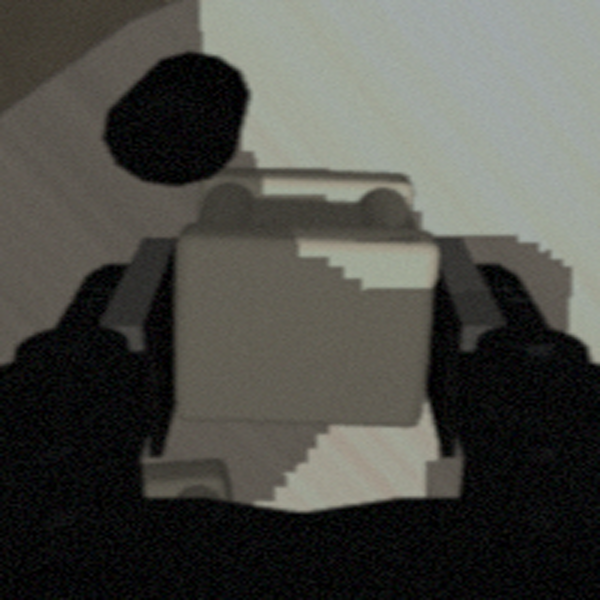

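F is gripped at 33.9 mm. The grasp is confirmed, with the foot at reported TCP z+0.016. I'll lift and carry it to the ramekin.

```bash
python3 -m handwheel '[{"jaw":25,"delta_pos":[0,0,-0.04],"turn":0},{"jaw":25,"delta_pos":[0,0,-0.08],"turn":0},{"jaw":25,"delta_pos":[0,0,-0.11],"turn":0},{"jaw":25,"delta_pos":[0,0,-0.11],"turn":0}]' 40; python3 ram.py c; python3 go.py .474 .3236 .215 89.5
```

```text
clock: 5.8
position: [0.525, -0.0445, 0.222]
ee_rot: [0.004, 1.0, 0.001, 0.005]
ft_force: [1.0, 0.4, 0.0]
grip_width: 0.395
ram (150.07180786132812, 265.4138488769531) 26.0961971282959 -> xy [0.4937 0.3228] exp r px 26.486526315789472
delta [0.053, 0.3675, 0.0041] turn 0.0002 rows 8.9 0.0 | pos [ 0.524  -0.0443  0.219 ] yaw 89.5 tiltz -0.99998 t 5.85 F [-0.3 -0.6 -0.9] w 33.8
```

```bash
python3 -m handwheel '[{"jaw":25,"delta_pos":[0.05,0.367,0],"turn":0},{"jaw":25,"delta_pos":[0.05,0.367,0],"turn":0},{"jaw":25,"delta_pos":[0.05,0.367,0],"turn":0},{"jaw":25,"delta_pos":[0.05,0.367,0],"turn":0},{"jaw":25,"delta_pos":[0.05,0.367,0],"turn":0},{"jaw":25,"delta_pos":[0.05,0.367,0],"turn":0},{"jaw":25,"delta_pos":[0.05,0.367,0],"turn":0},{"jaw":25,"delta_pos":[0.05,0.367,0],"turn":0},{"jaw":25,"delta_pos":[0.05,0.367,0],"turn":0},{"jaw":25,"delta_pos":[0.05,0.367,0],"turn":0}]' 40; python3 -m handwheel '[{"jaw":25,"delta_pos":[0,0,0.02],"turn":0},{"jaw":25,"delta_pos":[0,0,0.05],"turn":0},{"jaw":25,"delta_pos":[0,0,0.08],"turn":0},{"jaw":25,"delta_pos":[0,0,0.08],"turn":0}]'; python3 ram.py d; python3 go.py .474 .323 .0 89.5;python3 - <<'E'
from h import *
cv2.imwrite('pics/w7.png',camera('wrist')[:,:,::-1])
E
```

```text
clock: 6.68
position: [0.4708, 0.3316, 0.2136]
ee_rot: [-0.001, 1.0, 0.001, -0.002]
ft_force: [-0.7, 0.8, -0.5]
grip_width: 0.397
clock: 7.02
position: [0.4718, 0.3208, 0.129]
ee_rot: [0.004, 1.0, -0.003, -0.004]
ft_force: [-2.0, 0.1, -1.3]
grip_width: 0.396
ram (149.9810791015625, 265.1847839355469) 25.894140243530273 -> xy [0.4943 0.323 ] exp r px 26.486526315789472
delta [-0.0017, 0.002, 0.1324] turn 0.0002 rows 3.2 0.0 | pos [0.473  0.3216 0.1324] yaw 89.5 tiltz -0.99998 t 7.0667 F [-0.1  0.2  1.1] w 33.5
```

View pics/w7.png

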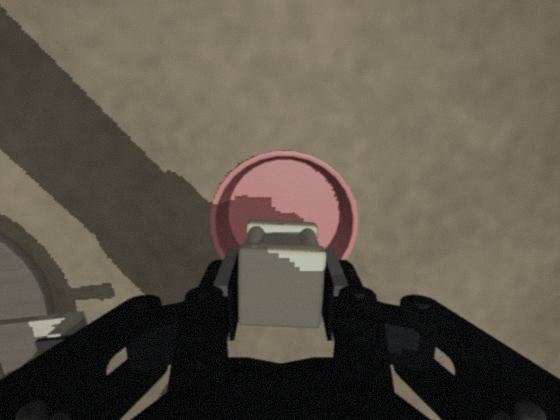

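```bash
python3 -m handwheel '[{"jaw":25,"delta_pos":[0,0.002,0.04],"turn":0},{"jaw":25,"delta_pos":[0,0.002,0.08],"turn":0},{"jaw":25,"delta_pos":[0,0.002,0.11],"turn":0},{"jaw":25,"delta_pos":[0,0.002,0.132],"turn":0},{"jaw":25,"delta_pos":[0,0.002,0.135],"turn":0},{"jaw":25,"delta_pos":[0,0.002,0.135],"turn":0}]' ; python3 go.py .474 .323 -.006 89.5
```

```text
clock: 7.62
position: [0.4755, 0.3254, 0.0014]
ee_rot: [0.004, 1.0, -0.0, -0.0]
ft_force: [0.2, -0.9, 0.2]
grip_width: 0.393
delta [0.0014, -0.0024, 0.0074] turn 0.0002 rows 0.2 0.0 | pos [0.4755 0.3254 0.0014] yaw 89.5 tiltz -1.0 t 7.6167 F [ 0.2 -0.9  0.2] w 33.6
```

```bash
python3 -m handwheel '[{"jaw":25,"delta_pos":[0,-0.002,0.006],"turn":0},{"jaw":25,"delta_pos":[0,-0.002,0.006],"turn":0},{"jaw":46,"delta_pos":[0,-0.002,0.006],"turn":0},{"jaw":46,"delta_pos":[0,-0.002,0.006],"turn":0},{"jaw":46,"delta_pos":[0,-0.002,0.006],"turn":0},{"jaw":46,"delta_pos":[0,-0.002,-0.03],"turn":0},{"jaw":46,"delta_pos":[0,-0.002,-0.07],"turn":0},{"jaw":50,"delta_pos":[0,-0.002,-0.11],"turn":0},{"jaw":50,"delta_pos":[0,-0.002,-0.15],"turn":0},{"jaw":50,"delta_pos":[0,-0.002,-0.19],"turn":0}]' ; python3 ram.py e; python3 go.py .638 .045 .222 86;python3 - <<'E'
from h import *
cv2.imwrite('pics/w8.png',camera('wrist')[:,:,::-1])
E
```

```text
clock: 8.45
position: [0.4749, 0.323, 0.1933]
ee_rot: [0.004, 1.0, 0.0, 0.0]
ft_force: [1.0, 0.3, -0.9]
grip_width: 0.588
ram (150.06979370117188, 265.3507385253906) 25.936708450317383 -> xy [0.4939 0.3228] exp r px 26.486526315789472
delta [-0.1627, -0.2785, -0.0209] turn 0.0196 rows 7.8 0.5 | pos [0.4778 0.3251 0.2019] yaw 89.5 tiltz -0.99993 t 8.5 F [1.  1.1 6.8] w 50.3
```

View pics/w8.png

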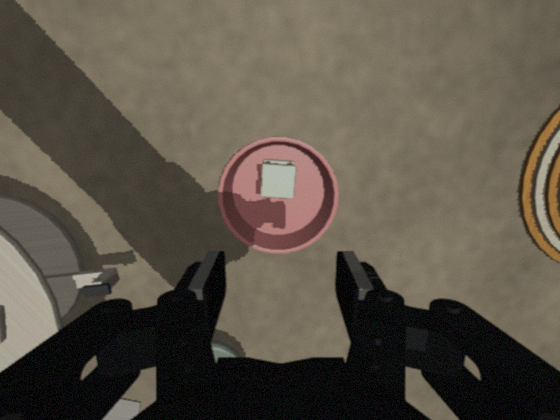

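F stands inside the ramekin, with its cap at (278,180) in the wrist view. Next is A, the other short one.

```bash
python3 -m handwheel '[{"jaw":50,"delta_pos":[-0.05,-0.07,-0.021],"turn":0.0196},{"jaw":50,"delta_pos":[-0.162,-0.2785,-0.021],"turn":0.0196},{"jaw":50,"delta_pos":[-0.162,-0.2785,-0.021],"turn":0.0196},{"jaw":50,"delta_pos":[-0.162,-0.2785,-0.021],"turn":0.0196},{"jaw":50,"delta_pos":[-0.162,-0.2785,-0.021],"turn":0.0196},{"jaw":50,"delta_pos":[-0.162,-0.2785,-0.021],"turn":0.0196},{"jaw":50,"delta_pos":[-0.162,-0.2785,-0.021],"turn":0.0196},{"jaw":50,"delta_pos":[-0.162,-0.2785,-0.021],"turn":0.0196},{"jaw":50,"delta_pos":[-0.162,-0.2785,-0.021],"turn":0.0196},{"jaw":50,"delta_pos":[-0.162,-0.2785,-0.021],"turn":0.0196}]' ; python3 go.py .638 .0465 .222 86;python3 - <<'E'
from h import *
c=calibration('wrist')
cv2.imwrite('pics/w9.png',camera('wrist')[:,:,::-1])
print(proj(c,[[.6385,.0454,.162]]))
E
python3 go.py .638 .0465 .222 86
```

```text
clock: 9.38
position: [0.6354, 0.0406, 0.2116]
ee_rot: [0.037, 0.999, -0.0, 0.0]
ft_force: [0.6, 0.5, -0.9]
grip_width: 0.588
delta [-0.0022, 0.006, -0.0104] turn -0.0013 rows 0.3 0.0 | pos [0.6354 0.0406 0.2116] yaw 85.8 tiltz -1.0 t 9.3833 F [ 0.6  0.5 -0.9] w 50.2
[[287.02604046 217.72490435]]
delta [-0.0028, 0.0037, -0.0105] turn -0.0003 rows 0.3 0.0 | pos [0.6349 0.043  0.2115] yaw 85.9 tiltz -1.0 t 9.4333 F [ 0.   1.1 -1.1] w 50.0
```

View pics/w9.png

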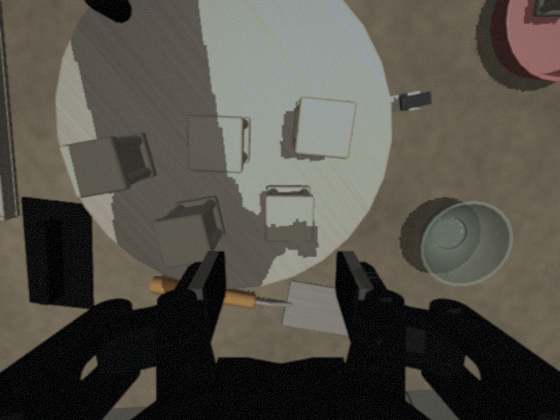

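```bash
python3 -m handwheel '[{"jaw":50,"delta_pos":[-0.003,0.004,0.03],"turn":0},{"jaw":50,"delta_pos":[-0.003,0.004,0.06],"turn":0},{"jaw":50,"delta_pos":[-0.003,0.004,0.09],"turn":0},{"jaw":50,"delta_pos":[-0.003,0.004,0.106],"turn":0},{"jaw":50,"delta_pos":[-0.003,0.004,0.106],"turn":0},{"jaw":50,"delta_pos":[-0.003,0.004,0.106],"turn":0},{"jaw":25,"delta_pos":[-0.003,0.004,0.106],"turn":0},{"jaw":25,"delta_pos":[-0.003,0.004,0.106],"turn":0},{"jaw":25,"delta_pos":[-0.003,0.004,0.106],"turn":0},{"jaw":25,"delta_pos":[-0.003,0.004,0.106],"turn":0}]' 40; python3 go.py .638 .0465 .105 86; python3 -m handwheel '[{"jaw":25,"delta_pos":[0,0,-0.04],"turn":0},{"jaw":25,"delta_pos":[0,0,-0.08],"turn":0},{"jaw":25,"delta_pos":[0,0,-0.11],"turn":0},{"jaw":25,"delta_pos":[0,0,-0.11],"turn":0},{"jaw":25,"delta_pos":[0,0,-0.11],"turn":0}]' 40; python3 ram.py f; python3 go.py .515 .323 .215 89.5
```

```text
clock: 10.27
position: [0.6393, 0.0478, 0.1077]
ee_rot: [0.035, 0.999, 0.001, 0.002]
ft_force: [-0.6, 0.3, 6.6]
grip_width: 0.388
delta [0.0012, -0.0014, 0.0027] turn 0.0002 rows 0.1 0.0 | pos [0.6393 0.0478 0.1077] yaw 86.0 tiltz -0.99999 t 10.2667 F [-0.6  0.3  6.6] w 33.2
clock: 10.68
position: [0.6393, 0.0471, 0.2184]
ee_rot: [0.035, 0.999, 0.001, 0.002]
ft_force: [0.8, 0.2, -1.5]
grip_width: 0.385
ram (150.03932189941406, 265.4101257324219) 26.099960327148438 -> xy [0.4938 0.3228] exp r px 26.486526315789472
delta [0.1422, 0.2666, 0.0013] turn -0.0194 rows 7.2 0.5 | pos [0.6383 0.0472 0.2163] yaw 86.0 tiltz -1.0 t 10.7333 F [-0.7  0.4 -1.1] w 33.4
```

```bash
python3 -m handwheel '[{"jaw":25,"delta_pos":[0.142,0.2666,0],"turn":-0.0194},{"jaw":25,"delta_pos":[0.142,0.2666,0],"turn":-0.0194},{"jaw":25,"delta_pos":[0.142,0.2666,0],"turn":-0.0194},{"jaw":25,"delta_pos":[0.142,0.2666,0],"turn":-0.0194},{"jaw":25,"delta_pos":[0.142,0.2666,0],"turn":-0.0194},{"jaw":25,"delta_pos":[0.142,0.2666,0],"turn":-0.0194},{"jaw":25,"delta_pos":[0.142,0.2666,0],"turn":-0.0194},{"jaw":25,"delta_pos":[0.142,0.2666,0],"turn":-0.0194},{"jaw":25,"delta_pos":[0.142,0.2666,0.03],"turn":-0.0194},{"jaw":25,"delta_pos":[0.142,0.2666,0.05],"turn":-0.0194}]' 40; python3 ram.py g; python3 go.py .515 .323 0 89.5;python3 - <<'E'
from h import *
cv2.imwrite('pics/w10.png',camera('wrist')[:,:,::-1])
E
```

```text
clock: 11.57
position: [0.5135, 0.3241, 0.1633]
ee_rot: [0.003, 1.0, -0.0, -0.001]
ft_force: [-0.0, -0.8, -0.8]
grip_width: 0.391
ram (150.16604614257812, 265.5529479980469) 26.065841674804688 -> xy [0.4934 0.3225] exp r px 26.486526315789472
delta [-0.004, 0.0019, 0.1587] turn 0.0005 rows 3.8 0.0 | pos [0.512  0.3219 0.1587] yaw 89.6 tiltz -0.99997 t 11.6167 F [-1.4 -0.5 -4.1] w 33.3
```

View pics/w10.png

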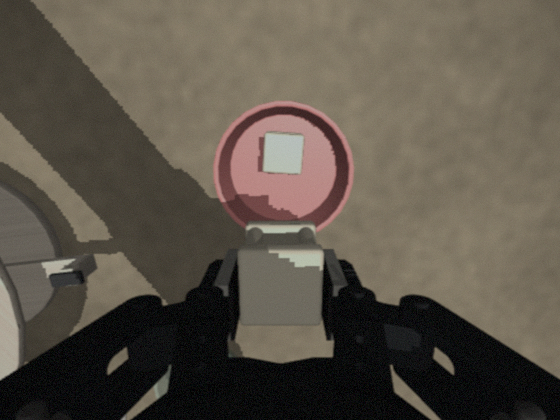

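```bash
python3 -m handwheel '[{"jaw":25,"delta_pos":[-0.005,0,0.04],"turn":0},{"jaw":25,"delta_pos":[-0.005,0,0.08],"turn":0},{"jaw":25,"delta_pos":[-0.005,0,0.11],"turn":0},{"jaw":25,"delta_pos":[-0.005,0,0.13],"turn":0},{"jaw":25,"delta_pos":[-0.005,0,0.13],"turn":0}]' ; python3 go.py .517 .323 -.004 89.5
```

```text
clock: 12.08
position: [0.5176, 0.321, 0.0316]
ee_rot: [0.004, 1.0, -0.002, -0.003]
ft_force: [-0.2, -0.6, -0.7]
grip_width: 0.391
delta [0.0004, 0.0021, 0.0356] turn -0.0001 rows 0.9 0.0 | pos [0.5176 0.321  0.0316] yaw 89.5 tiltz -0.99997 t 12.0833 F [-0.2 -0.6 -0.7] w 33.4
```

```bash
python3 -m handwheel '[{"jaw":25,"delta_pos":[0,0.001,0.02],"turn":0},{"jaw":25,"delta_pos":[0,0.001,0.034],"turn":0},{"jaw":25,"delta_pos":[0,0.001,0.036],"turn":0},{"jaw":25,"delta_pos":[0,0.001,0.036],"turn":0},{"jaw":46,"delta_pos":[0,0.001,0.036],"turn":0},{"jaw":46,"delta_pos":[0,0.001,0.036],"turn":0},{"jaw":46,"delta_pos":[0,0.001,0.036],"turn":0}]' ;python3 -m handwheel '[{"jaw":46,"delta_pos":[0,0,-0.03],"turn":0},{"jaw":46,"delta_pos":[0,0,-0.07],"turn":0},{"jaw":50,"delta_pos":[0,0,-0.11],"turn":0},{"jaw":50,"delta_pos":[0,0,-0.15],"turn":0},{"jaw":50,"delta_pos":[0,0,-0.19],"turn":0},{"jaw":50,"delta_pos":[0,0,-0.225],"turn":0},{"jaw":50,"delta_pos":[0,0,-0.225],"turn":0}]' ; python3 ram.py h; python3 go.py .578 .0725 .225 81.5;python3 - <<'E'
from h import *
cv2.imwrite('pics/w11.png',camera('wrist')[:,:,::-1])
E
```

```text
clock: 12.67
position: [0.5208, 0.3244, 0.0011]
ee_rot: [0.004, 1.0, 0.001, 0.001]
ft_force: [-0.0, 1.5, 0.3]
grip_width: 0.538
clock: 13.25
position: [0.5228, 0.3255, 0.2338]
ee_rot: [0.005, 1.0, 0.004, 0.005]
ft_force: [0.8, 0.2, 0.5]
grip_width: 0.584
ram (150.1637725830078, 265.5500183105469) 26.066730499267578 -> xy [0.4934 0.3225] exp r px 26.486526315789472
delta [-0.0583, -0.252, 0.0039] turn 0.0444 rows 6.2 1.1 | pos [0.5219 0.3249 0.23  ] yaw 89.5 tiltz -0.99996 t 13.3 F [ 0.7  0.2 -0.4] w 50.4
```

View pics/w11.png

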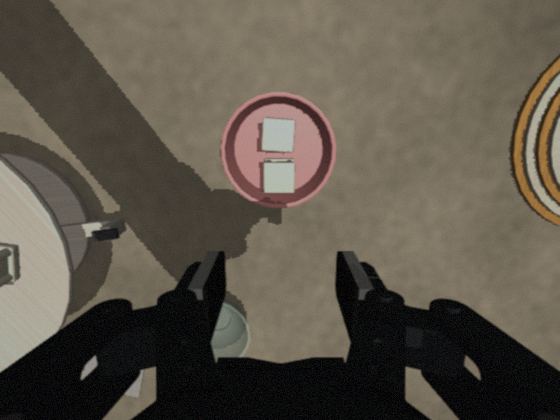

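Both shorts stand in the ramekin, at (278,134) and (279,176). Next is tall C.

```bash
python3 -m handwheel '[{"jaw":50,"delta_pos":[-0.058,-0.252,0],"turn":0.0444},{"jaw":50,"delta_pos":[-0.058,-0.252,0],"turn":0.0444},{"jaw":50,"delta_pos":[-0.058,-0.252,0],"turn":0.0444},{"jaw":50,"delta_pos":[-0.058,-0.252,0],"turn":0.0444},{"jaw":50,"delta_pos":[-0.058,-0.252,0],"turn":0.0444},{"jaw":50,"delta_pos":[-0.058,-0.252,0],"turn":0.0444},{"jaw":50,"delta_pos":[-0.058,-0.252,0],"turn":0.0444},{"jaw":50,"delta_pos":[-0.058,-0.252,0],"turn":0.0444},{"jaw":50,"delta_pos":[-0.058,-0.252,0],"turn":0.0444}]' ; python3 go.py .578 .0725 .121 81.5;python3 - <<'E'
from h import *
c=calibration('wrist')
cv2.imwrite('pics/w12.png',camera('wrist')[:,:,::-1])
print(proj(c,[[.5781,.071,.178]]))
E

```

```text
clock: 14.1
position: [0.5753, 0.071, 0.2236]
ee_rot: [0.075, 0.997, -0.0, -0.001]
ft_force: [-0.6, -0.0, -0.8]
grip_width: 0.586
delta [-0.0026, 0.002, 0.1026] turn -0.0004 rows 2.5 0.0 | pos [0.5753 0.071  0.2236] yaw 81.4 tiltz -1.0 t 14.1 F [-0.6 -0.  -0.8] w 50.1
[[280.38404286 219.63899246]]
```

View pics/w12.png

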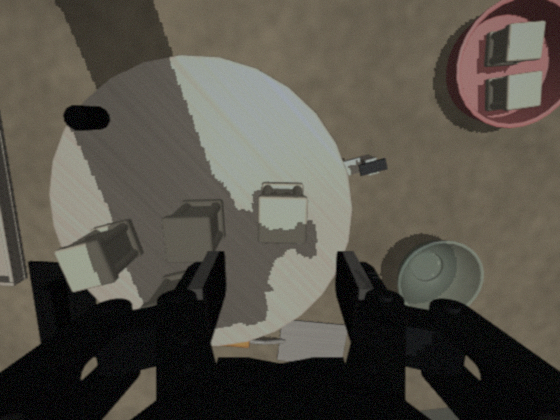

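```bash
python3 -m handwheel '[{"jaw":50,"delta_pos":[-0.002,0.001,0.03],"turn":0},{"jaw":50,"delta_pos":[-0.002,0.001,0.06],"turn":0},{"jaw":50,"delta_pos":[-0.002,0.001,0.085],"turn":0},{"jaw":50,"delta_pos":[-0.002,0.001,0.102],"turn":0},{"jaw":50,"delta_pos":[-0.002,0.001,0.102],"turn":0},{"jaw":50,"delta_pos":[-0.002,0.001,0.102],"turn":0},{"jaw":25,"delta_pos":[-0.002,0.001,0.102],"turn":0},{"jaw":25,"delta_pos":[-0.002,0.001,0.102],"turn":0},{"jaw":25,"delta_pos":[-0.002,0.001,0.102],"turn":0},{"jaw":25,"delta_pos":[-0.002,0.001,0.102],"turn":0}]' 40; python3 go.py .5775 .072 .121 81.5; python3 -m handwheel '[{"jaw":25,"delta_pos":[0,0,-0.04],"turn":0},{"jaw":25,"delta_pos":[0,0,-0.08],"turn":0},{"jaw":25,"delta_pos":[0,0,-0.12],"turn":0},{"jaw":25,"delta_pos":[0,0,-0.13],"turn":0},{"jaw":25,"delta_pos":[0,0,-0.13],"turn":0}]' 40; python3 go.py .575 -.39 .25 81.5;  python3 go.py .49 -.38 .25 81.5
```

```text
clock: 14.98
position: [0.5789, 0.0728, 0.1242]
ee_rot: [0.074, 0.997, 0.001, 0.001]
ft_force: [-0.5, 2.1, 6.2]
grip_width: 0.383
delta [0.0012, -0.001, 0.0032] turn 0.0002 rows 0.1 0.0 | pos [0.5789 0.0728 0.1242] yaw 81.5 tiltz -1.0 t 14.9833 F [-0.5  2.1  6.2] w 32.7
clock: 15.4
position: [0.5797, 0.0721, 0.2568]
ee_rot: [0.074, 0.997, 0.001, 0.003]
ft_force: [-0.0, -0.5, -0.6]
grip_width: 0.388
delta [-0.0637, -0.4577, 0.0059] turn -0.0001 rows 11.1 0.0 | pos [0.5797 0.0721 0.2568] yaw 81.5 tiltz -0.99998 t 15.4 F [-0.  -0.5 -0.6] w 33.2
delta [0.0218, -0.4604, 0.0054] turn -0.0001 rows 11.1 0.0 | pos [0.5797 0.0721 0.2568] yaw 81.5 tiltz -0.99998 t 15.4 F [-0.  -0.5 -0.6] w 33.2
```

```bash
python3 go.py .4702 -.3725 .25 81; python3 -m handwheel '[{"jaw":25,"delta_pos":[0.042,-0.42,0.005],"turn":0.002},{"jaw":25,"delta_pos":[0.042,-0.42,0.005],"turn":0.002},{"jaw":25,"delta_pos":[0.042,-0.42,0.005],"turn":0.002},{"jaw":25,"delta_pos":[0.042,-0.42,0.005],"turn":0.002},{"jaw":25,"delta_pos":[0.042,-0.42,0.005],"turn":0.002},{"jaw":25,"delta_pos":[0.042,-0.42,0.005],"turn":0.002},{"jaw":25,"delta_pos":[0.042,-0.42,0.005],"turn":0.002},{"jaw":25,"delta_pos":[0.042,-0.42,0.005],"turn":0.002},{"jaw":25,"delta_pos":[0.042,-0.42,0.005],"turn":0.002},{"jaw":25,"delta_pos":[0.042,-0.42,0.005],"turn":0.002}]' 40;  python3 go.py .4702 -.3725 .01 81
```

```text
delta [0.0425, -0.4559, 0.0053] turn 0.0027 rows 11.0 0.1 | pos [0.5797 0.0721 0.2568] yaw 81.5 tiltz -0.99998 t 15.4 F [-0.  -0.5 -0.6] w 33.2
clock: 16.23
position: [0.4745, -0.3333, 0.2468]
ee_rot: [0.077, 0.997, 0.0, -0.0]
ft_force: [0.1, 0.2, -1.4]
grip_width: 0.388
delta [-0.002, -0.0395, 0.2367] turn 0.0009 rows 5.8 0.0 | pos [ 0.4745 -0.3333  0.2468] yaw 81.2 tiltz -1.0 t 16.2333 F [ 0.1  0.2 -1.4] w 33.2
```

```bash
python3 -m handwheel '[{"jaw":25,"delta_pos":[0,-0.036,0],"turn":0},{"jaw":25,"delta_pos":[0,-0.036,0.03],"turn":0},{"jaw":25,"delta_pos":[0,-0.036,0.07],"turn":0},{"jaw":25,"delta_pos":[0,-0.036,0.11],"turn":0},{"jaw":25,"delta_pos":[0,-0.036,0.15],"turn":0},{"jaw":25,"delta_pos":[0,-0.036,0.18],"turn":0},{"jaw":25,"delta_pos":[0,-0.036,0.18],"turn":0}]' 40;  python3 go.py .4702 -.3725 .011 81; python3 - <<'E'
from h import *
cv2.imwrite('pics/w13.png',camera('wrist')[:,:,::-1])
E
```

```text
clock: 16.82
position: [0.4662, -0.3643, 0.0606]
ee_rot: [0.077, 0.997, 0.002, -0.005]
ft_force: [-1.0, 1.5, -1.5]
grip_width: 0.391
delta [-0.0057, -0.0076, 0.0496] turn 0.0008 rows 1.2 0.0 | pos [ 0.4662 -0.3643  0.0606] yaw 81.1 tiltz -0.99994 t 16.8167 F [-1.   1.5 -1.5] w 33.4
```

View pics/w13.png

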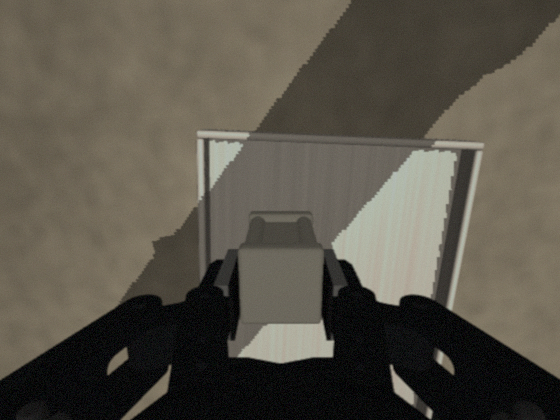

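```bash
python3 -m handwheel '[{"jaw":25,"delta_pos":[-0.003,0,0.03],"turn":0},{"jaw":25,"delta_pos":[-0.003,0,0.046],"turn":0},{"jaw":25,"delta_pos":[-0.003,0,0.049],"turn":0},{"jaw":25,"delta_pos":[-0.003,0,0.049],"turn":0},{"jaw":25,"delta_pos":[-0.003,0,0.049],"turn":0}]'; python3 go.py .4702 -.3725 .010 81
```

```text
clock: 17.28
position: [0.474, -0.3687, 0.0208]
ee_rot: [0.077, 0.997, -0.001, 0.001]
ft_force: [-0.7, 0.8, -0.5]
grip_width: 0.389
delta [0.0032, -0.0043, 0.0108] turn 0.0008 rows 0.3 0.0 | pos [ 0.474  -0.3687  0.0208] yaw 81.1 tiltz -1.0 t 17.2833 F [-0.7  0.8 -0.5] w 33.2
```

```bash
python3 -m handwheel '[{"jaw":25,"delta_pos":[0,0,0.01],"turn":0},{"jaw":25,"delta_pos":[0,0,0.01],"turn":0},{"jaw":46,"delta_pos":[0,0,0.01],"turn":0},{"jaw":46,"delta_pos":[0,0,0.01],"turn":0},{"jaw":46,"delta_pos":[0,0,0.01],"turn":0},{"jaw":46,"delta_pos":[0,0,-0.03],"turn":0},{"jaw":46,"delta_pos":[0,0,-0.07],"turn":0},{"jaw":50,"delta_pos":[0,0,-0.11],"turn":0},{"jaw":50,"delta_pos":[0,0,-0.15],"turn":0},{"jaw":50,"delta_pos":[0,0,-0.19],"turn":0}]';python3 -m handwheel '[{"jaw":50,"delta_pos":[0,0,-0.03],"turn":0},{"jaw":50,"delta_pos":[0,0,-0.03],"turn":0}]'; python3 go.py .583 .004 .23 85.5; python3 - <<'E'
from h import *
cv2.imwrite('pics/w14.png',camera('wrist')[:,:,::-1])
E
```

```text
clock: 18.12
position: [0.4727, -0.3678, 0.2111]
ee_rot: [0.077, 0.997, -0.0, 0.0]
ft_force: [0.9, 0.3, -0.0]
grip_width: 0.582
clock: 18.28
position: [0.4749, -0.3699, 0.2458]
ee_rot: [0.077, 0.997, -0.002, 0.004]
ft_force: [-0.0, -0.9, -0.2]
grip_width: 0.589
delta [-0.049, 0.3862, 0.0151] turn -0.0243 rows 9.3 0.6 | pos [ 0.4749 -0.3699  0.2458] yaw 81.1 tiltz -0.99995 t 18.2833 F [-0.  -0.9 -0.2] w 50.3
```

View pics/w14.png

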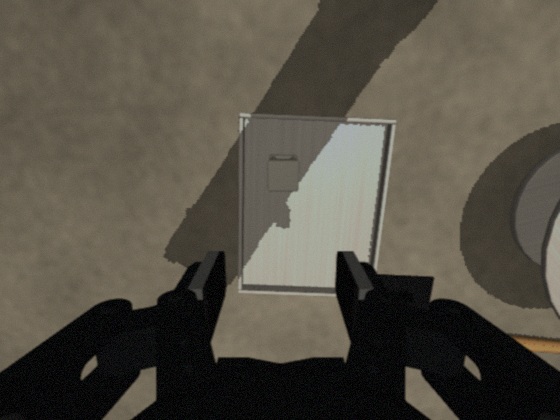

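C stands in the tray, at (283,174). Next is D.

```bash
python3 -m handwheel '[{"jaw":50,"delta_pos":[-0.047,0.386,0.01],"turn":-0.0243},{"jaw":50,"delta_pos":[-0.047,0.386,0.01],"turn":-0.0243},{"jaw":50,"delta_pos":[-0.047,0.386,0.01],"turn":-0.0243},{"jaw":50,"delta_pos":[-0.047,0.386,0.01],"turn":-0.0243},{"jaw":50,"delta_pos":[-0.047,0.386,0.01],"turn":-0.0243},{"jaw":50,"delta_pos":[-0.047,0.386,0.01],"turn":-0.0243},{"jaw":50,"delta_pos":[-0.047,0.386,0.01],"turn":-0.0243},{"jaw":50,"delta_pos":[-0.047,0.386,0.01],"turn":-0.0243},{"jaw":50,"delta_pos":[-0.047,0.386,0.01],"turn":-0.0243},{"jaw":50,"delta_pos":[-0.047,0.386,0.01],"turn":-0.0243}]';python3 -m handwheel '[{"jaw":50,"delta_pos":[0,0,0],"turn":0},{"jaw":50,"delta_pos":[0,0,0],"turn":0}]'; python3 go.py .583 .004 .122 85.5; python3 - <<'E'
from h import *
c=calibration('wrist')
cv2.imwrite('pics/w15.png',camera('wrist')[:,:,::-1])
print(proj(c,[[.5831,.0025,.178]]))
E
```

```text
clock: 19.17
position: [0.5792, 0.0142, 0.2271]
ee_rot: [0.035, 0.999, 0.001, -0.001]
ft_force: [-0.1, 0.8, -0.3]
grip_width: 0.582
clock: 19.33
position: [0.5786, 0.0071, 0.2276]
ee_rot: [0.038, 0.999, -0.0, -0.001]
ft_force: [-0.4, -1.7, -0.3]
grip_width: 0.582
delta [-0.0048, -0.0027, 0.1056] turn 0.0008 rows 2.5 0.0 | pos [0.5786 0.0071 0.2276] yaw 85.6 tiltz -1.0 t 19.3333 F [-0.4 -1.7 -0.3] w 49.7
[[273.81862185 220.72895629]]
```

View pics/w15.png

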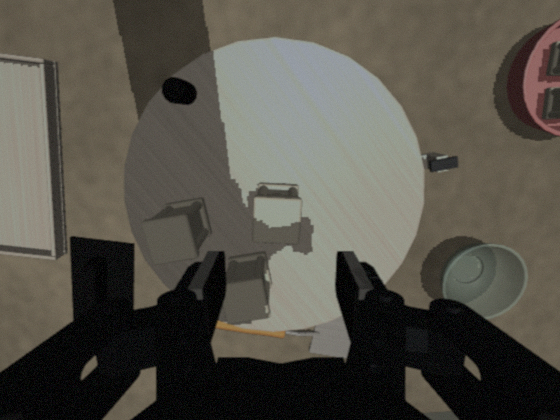

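```bash
python3 -m handwheel '[{"jaw":50,"delta_pos":[-0.0045,-0.003,0.03],"turn":0},{"jaw":50,"delta_pos":[-0.0045,-0.003,0.06],"turn":0},{"jaw":50,"delta_pos":[-0.0045,-0.003,0.085],"turn":0},{"jaw":50,"delta_pos":[-0.0045,-0.003,0.105],"turn":0},{"jaw":50,"delta_pos":[-0.0045,-0.003,0.105],"turn":0},{"jaw":50,"delta_pos":[-0.0045,-0.003,0.105],"turn":0},{"jaw":25,"delta_pos":[-0.0045,-0.003,0.105],"turn":0},{"jaw":25,"delta_pos":[-0.0045,-0.003,0.105],"turn":0},{"jaw":25,"delta_pos":[-0.0045,-0.003,0.105],"turn":0},{"jaw":25,"delta_pos":[-0.0045,-0.003,0.105],"turn":0}]' 40; python3 go.py .5835 .004 .121 85.5; python3 -m handwheel '[{"jaw":25,"delta_pos":[0,0,-0.04],"turn":0},{"jaw":25,"delta_pos":[0,0,-0.08],"turn":0},{"jaw":25,"delta_pos":[0,0,-0.12],"turn":0},{"jaw":25,"delta_pos":[0,0,-0.13],"turn":0},{"jaw":25,"delta_pos":[0,0,-0.13],"turn":0}]' 40; python3 go.py .579 -.382 .25 81.5
```

```text
clock: 20.22
position: [0.5843, 0.0025, 0.1255]
ee_rot: [0.039, 0.999, 0.0, 0.001]
ft_force: [-0.4, -1.3, 6.8]
grip_width: 0.392
delta [0.001, 0.0014, 0.0045] turn 0.0 rows 0.1 0.0 | pos [0.5843 0.0025 0.1255] yaw 85.5 tiltz -1.0 t 20.2167 F [-0.4 -1.3  6.8] w 33.5
clock: 20.63
position: [0.5851, 0.003, 0.2581]
ee_rot: [0.039, 0.999, 0.001, 0.003]
ft_force: [-0.6, -0.4, -0.8]
grip_width: 0.39
delta [-0.0239, -0.3843, 0.0075] turn 0.0224 rows 9.2 0.6 | pos [0.5851 0.003  0.2581] yaw 85.5 tiltz -0.99997 t 20.6333 F [-0.6 -0.4 -0.8] w 33.3
```

```bash
python3 -m handwheel '[{"jaw":25,"delta_pos":[-0.022,-0.384,0.004],"turn":0.0224},{"jaw":25,"delta_pos":[-0.022,-0.384,0.004],"turn":0.0224},{"jaw":25,"delta_pos":[-0.022,-0.384,0.004],"turn":0.0224},{"jaw":25,"delta_pos":[-0.022,-0.384,0.004],"turn":0.0224},{"jaw":25,"delta_pos":[-0.022,-0.384,0.004],"turn":0.0224},{"jaw":25,"delta_pos":[-0.022,-0.384,0.004],"turn":0.0224},{"jaw":25,"delta_pos":[-0.022,-0.384,0.004],"turn":0.0224},{"jaw":25,"delta_pos":[-0.022,-0.384,0.004],"turn":0.0224},{"jaw":25,"delta_pos":[-0.022,-0.384,0.004],"turn":0.0224},{"jaw":25,"delta_pos":[-0.022,-0.384,0.004],"turn":0.0224}]';python3 -m handwheel '[{"jaw":25,"delta_pos":[0,0,0],"turn":0},{"jaw":25,"delta_pos":[0,0,0.03],"turn":0},{"jaw":25,"delta_pos":[0,0,0.07],"turn":0},{"jaw":25,"delta_pos":[0,0,0.11],"turn":0},{"jaw":25,"delta_pos":[0,0,0.15],"turn":0},{"jaw":25,"delta_pos":[0,0,0.19],"turn":0},{"jaw":25,"delta_pos":[0,0,0.19],"turn":0},{"jaw":25,"delta_pos":[0,0,0.19],"turn":0}]'; python3 go.py .579 -.382 .011 81; python3 - <<'E'
from h import *
cv2.imwrite('pics/w16.png',camera('wrist')[:,:,::-1])
E
```

```text
clock: 21.47
position: [0.5713, -0.3888, 0.2477]
ee_rot: [0.078, 0.997, -0.001, -0.002]
ft_force: [-0.8, -1.3, -0.9]
grip_width: 0.392
clock: 22.13
position: [0.5744, -0.3795, 0.0582]
ee_rot: [0.074, 0.997, 0.001, -0.002]
ft_force: [-0.2, -0.3, 1.0]
grip_width: 0.387
delta [-0.0051, -0.0019, 0.0471] turn 0.0031 rows 1.1 0.1 | pos [ 0.5744 -0.3795  0.0582] yaw 81.6 tiltz -0.99999 t 22.1333 F [-0.2 -0.3  1. ] w 33.1
```

View pics/w16.png

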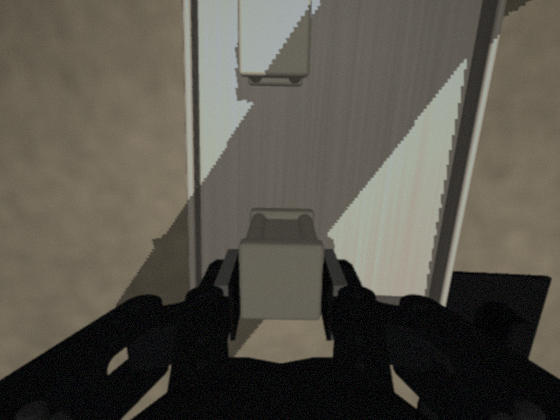

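```bash
python3 -m handwheel '[{"jaw":25,"delta_pos":[-0.003,0.003,0.03],"turn":0},{"jaw":25,"delta_pos":[-0.003,0.003,0.048],"turn":0},{"jaw":25,"delta_pos":[-0.003,0.003,0.048],"turn":0},{"jaw":25,"delta_pos":[-0.003,0.003,0.048],"turn":0}]'; python3 go.py .579 -.382 .010 81;python3 -m handwheel '[{"jaw":46,"delta_pos":[0,0,0],"turn":0},{"jaw":46,"delta_pos":[0,0,0],"turn":0},{"jaw":46,"delta_pos":[0,0,0],"turn":0},{"jaw":46,"delta_pos":[0,0,-0.03],"turn":0},{"jaw":46,"delta_pos":[0,0,-0.07],"turn":0},{"jaw":50,"delta_pos":[0,0,-0.11],"turn":0},{"jaw":50,"delta_pos":[0,0,-0.15],"turn":0},{"jaw":50,"delta_pos":[0,0,-0.19],"turn":0},{"jaw":50,"delta_pos":[0,0,-0.225],"turn":0},{"jaw":50,"delta_pos":[0,0,-0.225],"turn":0}]'; python3 go.py .5905 -.0725 .23 96.5; python3 - <<'E'
from h import *
cv2.imwrite('pics/w17.png',camera('wrist')[:,:,::-1])
E
```

```text
clock: 22.52
position: [0.5797, -0.3795, 0.0142]
ee_rot: [0.074, 0.997, -0.0, 0.001]
ft_force: [0.4, -1.0, 0.1]
grip_width: 0.387
delta [0.0003, -0.0026, 0.0042] turn 0.0028 rows 0.1 0.1 | pos [ 0.5797 -0.3795  0.0142] yaw 81.5 tiltz -1.0 t 22.5167 F [ 0.4 -1.   0.1] w 33.0
clock: 23.35
position: [0.5804, -0.3813, 0.2463]
ee_rot: [0.074, 0.997, -0.003, 0.005]
ft_force: [0.7, -0.9, 1.0]
grip_width: 0.583
delta [0.036, 0.307, 0.0145] turn -0.0835 rows 7.4 2.1 | pos [ 0.5804 -0.3813  0.2463] yaw 81.5 tiltz -0.99993 t 23.35 F [ 0.7 -0.9  1. ] w 49.8
```

View pics/w17.png

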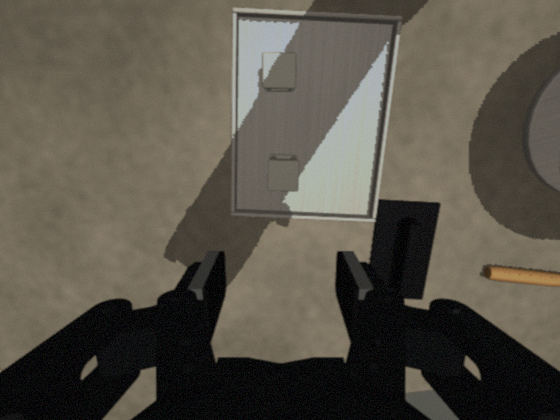

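C and D both stand in the tray, at (279,70) and (283,174). Next is E.

```bash
python3 -m handwheel '[{"jaw":50,"delta_pos":[0.036,0.307,0.008],"turn":-0.0835},{"jaw":50,"delta_pos":[0.036,0.307,0.008],"turn":-0.0835},{"jaw":50,"delta_pos":[0.036,0.307,0.008],"turn":-0.0835},{"jaw":50,"delta_pos":[0.036,0.307,0.008],"turn":-0.0835},{"jaw":50,"delta_pos":[0.036,0.307,0.008],"turn":-0.0835},{"jaw":50,"delta_pos":[0.036,0.307,0.008],"turn":-0.0835},{"jaw":50,"delta_pos":[0.036,0.307,0.008],"turn":-0.0835},{"jaw":50,"delta_pos":[0.036,0.307,0.008],"turn":-0.0835},{"jaw":50,"delta_pos":[0.036,0.307,0.008],"turn":-0.0835},{"jaw":50,"delta_pos":[0.036,0.307,0.008],"turn":-0.0835}]'; python3 go.py .5905 -.0725 .122 96.5; python3 - <<'E'
from h import *
c=calibration('wrist')
cv2.imwrite('pics/w18.png',camera('wrist')[:,:,::-1])
print(proj(c,[[.591,-.0739,.178]]))
E
```

```text
clock: 24.23
position: [0.5882, -0.0686, 0.2283]
ee_rot: [-0.058, 0.998, 0.0, -0.0]
ft_force: [0.0, -0.5, 0.6]
grip_width: 0.585
delta [-0.0019, -0.0042, 0.1063] turn 0.001 rows 2.6 0.0 | pos [ 0.5882 -0.0686  0.2283] yaw 96.7 tiltz -1.0 t 24.2333 F [ 0.  -0.5  0.6] w 49.9
[[272.23066479 216.70158805]]
```

View pics/w18.png

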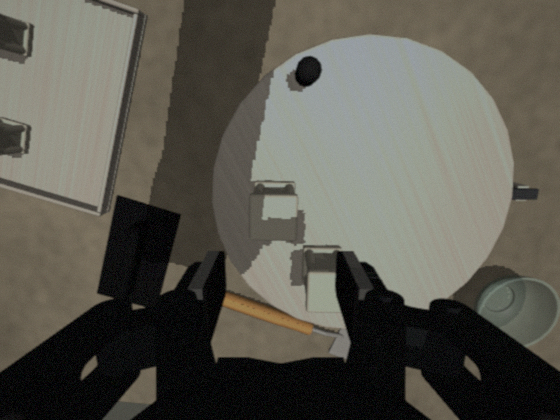

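```bash
python3 -m handwheel '[{"jaw":50,"delta_pos":[-0.002,-0.004,0.03],"turn":0},{"jaw":50,"delta_pos":[-0.002,-0.004,0.06],"turn":0},{"jaw":50,"delta_pos":[-0.002,-0.004,0.085],"turn":0},{"jaw":50,"delta_pos":[-0.002,-0.004,0.105],"turn":0},{"jaw":50,"delta_pos":[-0.002,-0.004,0.105],"turn":0},{"jaw":50,"delta_pos":[-0.002,-0.004,0.105],"turn":0},{"jaw":25,"delta_pos":[-0.002,-0.004,0.105],"turn":0},{"jaw":25,"delta_pos":[-0.002,-0.004,0.105],"turn":0},{"jaw":25,"delta_pos":[-0.002,-0.004,0.105],"turn":0},{"jaw":25,"delta_pos":[-0.002,-0.004,0.105],"turn":0}]' 40; python3 go.py .5905 -.0725 .122 96.5; python3 -m handwheel '[{"jaw":25,"delta_pos":[0,0,-0.04],"turn":0},{"jaw":25,"delta_pos":[0,0,-0.08],"turn":0},{"jaw":25,"delta_pos":[0,0,-0.12],"turn":0},{"jaw":25,"delta_pos":[0,0,-0.13],"turn":0},{"jaw":25,"delta_pos":[0,0,-0.13],"turn":0}]' 40; python3 go.py .4837 -.288 .25 81.5
```

```text
clock: 25.12
position: [0.5919, -0.0746, 0.1254]
ee_rot: [-0.057, 0.998, -0.0, 0.001]
ft_force: [0.3, -1.9, 6.6]
grip_width: 0.388
delta [0.0012, 0.0023, 0.0034] turn -0.0 rows 0.1 0.0 | pos [ 0.5919 -0.0746  0.1254] yaw 96.5 tiltz -1.0 t 25.1167 F [ 0.3 -1.9  6.6] w 33.1
clock: 25.53
position: [0.5926, -0.0739, 0.2579]
ee_rot: [-0.057, 0.998, 0.0, 0.003]
ft_force: [-0.0, 0.6, -1.7]
grip_width: 0.387
delta [0.1326, -0.2003, 0.007] turn 0.0835 rows 5.8 2.1 | pos [ 0.5926 -0.0739  0.2579] yaw 96.5 tiltz -0.99998 t 25.5333 F [-0.   0.6 -1.7] w 33.1
```

```bash
python3 -m handwheel '[{"jaw":25,"delta_pos":[0.132,-0.2,0.004],"turn":0.0835},{"jaw":25,"delta_pos":[0.132,-0.2,0.004],"turn":0.0835},{"jaw":25,"delta_pos":[0.132,-0.2,0.004],"turn":0.0835},{"jaw":25,"delta_pos":[0.132,-0.2,0.004],"turn":0.0835},{"jaw":25,"delta_pos":[0.132,-0.2,0.004],"turn":0.0835},{"jaw":25,"delta_pos":[0.132,-0.2,0.004],"turn":0.0835},{"jaw":25,"delta_pos":[0.132,-0.2,0.004],"turn":0.0835},{"jaw":25,"delta_pos":[0.132,-0.2,0.004],"turn":0.0835}]';python3 -m handwheel '[{"jaw":25,"delta_pos":[0,0,0.03],"turn":0},{"jaw":25,"delta_pos":[0,0,0.07],"turn":0},{"jaw":25,"delta_pos":[0,0,0.11],"turn":0},{"jaw":25,"delta_pos":[0,0,0.15],"turn":0},{"jaw":25,"delta_pos":[0,0,0.19],"turn":0},{"jaw":25,"delta_pos":[0,0,0.19],"turn":0},{"jaw":25,"delta_pos":[0,0,0.19],"turn":0}]'; python3 go.py .4837 -.288 .011 81; python3 - <<'E'
from h import *
cv2.imwrite('pics/w19.png',camera('wrist')[:,:,::-1])
E
```

```text
clock: 26.2
position: [0.4808, -0.2892, 0.2489]
ee_rot: [0.076, 0.997, 0.0, -0.0]
ft_force: [1.4, 1.0, -0.6]
grip_width: 0.392
clock: 26.78
position: [0.4815, -0.2859, 0.0584]
ee_rot: [0.074, 0.997, 0.001, -0.002]
ft_force: [-0.2, -1.0, 0.8]
grip_width: 0.387
delta [-0.0027, -0.0018, 0.0474] turn 0.0032 rows 1.1 0.1 | pos [ 0.4815 -0.2859  0.0584] yaw 81.6 tiltz -0.99999 t 26.7833 F [-0.2 -1.   0.8] w 33.0
```

View pics/w19.png

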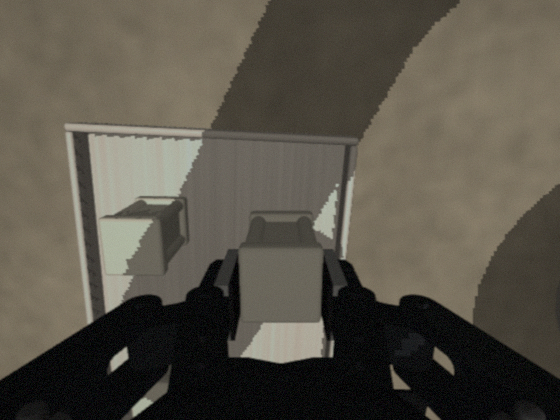

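```bash
python3 -m handwheel '[{"jaw":25,"delta_pos":[-0.003,-0.012,0.0],"turn":0},{"jaw":25,"delta_pos":[-0.003,-0.012,0.03],"turn":0},{"jaw":25,"delta_pos":[-0.003,-0.012,0.048],"turn":0},{"jaw":25,"delta_pos":[-0.003,-0.012,0.048],"turn":0},{"jaw":25,"delta_pos":[-0.003,-0.012,0.048],"turn":0}]'; python3 go.py .4837 -.298 .010 81;python3 -m handwheel '[{"jaw":44,"delta_pos":[0,0,0],"turn":0},{"jaw":44,"delta_pos":[0,0,0],"turn":0},{"jaw":44,"delta_pos":[0,0,0],"turn":0},{"jaw":44,"delta_pos":[0,0,-0.03],"turn":0},{"jaw":44,"delta_pos":[0,0,-0.07],"turn":0},{"jaw":50,"delta_pos":[0,0,-0.11],"turn":0},{"jaw":50,"delta_pos":[0,0,-0.15],"turn":0},{"jaw":50,"delta_pos":[0,0,-0.19],"turn":0},{"jaw":50,"delta_pos":[0,0,-0.225],"turn":0},{"jaw":50,"delta_pos":[0,0,-0.225],"turn":0}]'; python3 go.py .6435 -.0255 .23 96.5; python3 - <<'E'
from h import *
cv2.imwrite('pics/w20.png',camera('wrist')[:,:,::-1])
E
```

```text
clock: 27.25
position: [0.4849, -0.3, 0.0137]
ee_rot: [0.074, 0.997, -0.0, 0.001]
ft_force: [-0.0, -0.2, -0.4]
grip_width: 0.385
delta [0.0015, 0.0018, 0.0037] turn 0.0029 rows 0.1 0.1 | pos [ 0.4849 -0.3     0.0137] yaw 81.5 tiltz -1.0 t 27.25 F [-0.  -0.2 -0.4] w 32.9
clock: 28.08
position: [0.486, -0.3019, 0.2449]
ee_rot: [0.075, 0.997, -0.001, 0.005]
ft_force: [1.1, -0.0, 0.2]
grip_width: 0.583
delta [-0.1146, 0.2967, 0.0156] turn -0.0836 rows 7.6 2.1 | pos [ 0.486  -0.3019  0.2449] yaw 81.5 tiltz -0.99994 t 28.0833 F [ 1.1 -0.   0.2] w 49.8
```

View pics/w20.png

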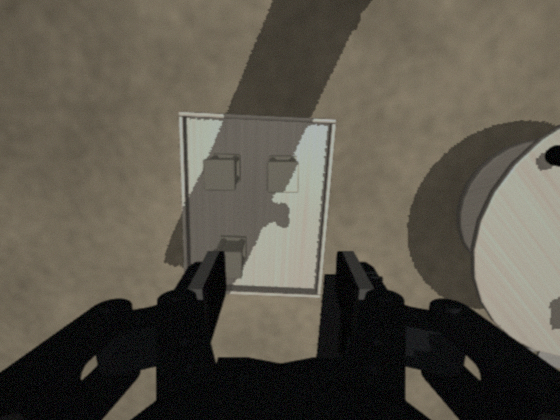

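C, D and E now stand in the tray. The last one is B.

```bash
python3 -m handwheel '[{"jaw":50,"delta_pos":[-0.114,0.297,0.008],"turn":-0.0836},{"jaw":50,"delta_pos":[-0.114,0.297,0.008],"turn":-0.0836},{"jaw":50,"delta_pos":[-0.114,0.297,0.008],"turn":-0.0836},{"jaw":50,"delta_pos":[-0.114,0.297,0.008],"turn":-0.0836},{"jaw":50,"delta_pos":[-0.114,0.297,0.008],"turn":-0.0836},{"jaw":50,"delta_pos":[-0.114,0.297,0.008],"turn":-0.0836},{"jaw":50,"delta_pos":[-0.114,0.297,0.008],"turn":-0.0836},{"jaw":50,"delta_pos":[-0.114,0.297,0.008],"turn":-0.0836},{"jaw":50,"delta_pos":[-0.114,0.297,0.008],"turn":-0.0836},{"jaw":50,"delta_pos":[-0.114,0.297,0.008],"turn":-0.0836}]'; python3 go.py .6435 -.0255 .122 96.5; python3 - <<'E'
from h import *
c=calibration('wrist')
cv2.imwrite('pics/w21.png',camera('wrist')[:,:,::-1])
print(proj(c,[[.6439,-.0265,.178]]))
E
```

```text
clock: 28.97
position: [0.6404, -0.0209, 0.2277]
ee_rot: [-0.059, 0.998, -0.0, -0.001]
ft_force: [0.1, -0.8, -0.2]
grip_width: 0.583
delta [-0.0027, -0.0049, 0.1057] turn 0.0013 rows 2.5 0.0 | pos [ 0.6404 -0.0209  0.2277] yaw 96.7 tiltz -1.0 t 28.9667 F [ 0.1 -0.8 -0.2] w 49.8
[[271.63056671 217.95018255]]
```

View pics/w21.png

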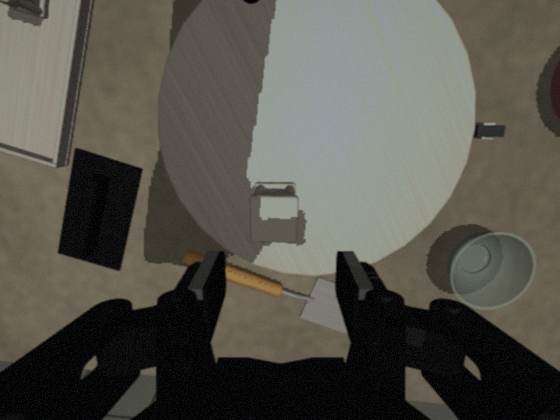

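```bash
python3 -m handwheel '[{"jaw":50,"delta_pos":[-0.002,-0.004,0.03],"turn":0},{"jaw":50,"delta_pos":[-0.002,-0.004,0.06],"turn":0},{"jaw":50,"delta_pos":[-0.002,-0.004,0.085],"turn":0},{"jaw":50,"delta_pos":[-0.002,-0.004,0.105],"turn":0},{"jaw":50,"delta_pos":[-0.002,-0.004,0.105],"turn":0},{"jaw":50,"delta_pos":[-0.002,-0.004,0.105],"turn":0},{"jaw":25,"delta_pos":[-0.002,-0.004,0.105],"turn":0},{"jaw":25,"delta_pos":[-0.002,-0.004,0.105],"turn":0},{"jaw":25,"delta_pos":[-0.002,-0.004,0.105],"turn":0},{"jaw":25,"delta_pos":[-0.002,-0.004,0.105],"turn":0}]' 40; python3 go.py .6435 -.0255 .122 96.5; python3 -m handwheel '[{"jaw":25,"delta_pos":[0,0,-0.04],"turn":0},{"jaw":25,"delta_pos":[0,0,-0.08],"turn":0},{"jaw":25,"delta_pos":[0,0,-0.12],"turn":0},{"jaw":25,"delta_pos":[0,0,-0.13],"turn":0},{"jaw":25,"delta_pos":[0,0,-0.13],"turn":0}]' 40; python3 go.py .593 -.316 .25 81.5
```

```text
clock: 29.85
position: [0.6439, -0.0273, 0.1258]
ee_rot: [-0.057, 0.998, -0.0, 0.002]
ft_force: [-0.7, -0.6, 7.9]
grip_width: 0.388
delta [0.0002, 0.0018, 0.0038] turn 0.0001 rows 0.1 0.0 | pos [ 0.6439 -0.0273  0.1258] yaw 96.5 tiltz -0.99999 t 29.85 F [-0.7 -0.6  7.9] w 33.1
clock: 30.27
position: [0.6446, -0.0271, 0.2587]
ee_rot: [-0.057, 0.998, 0.0, 0.004]
ft_force: [0.4, 0.3, -1.0]
grip_width: 0.39
delta [0.0842, -0.2812, 0.0081] turn 0.0835 rows 7.0 2.1 | pos [ 0.6446 -0.0271  0.2587] yaw 96.5 tiltz -0.99997 t 30.2667 F [ 0.4  0.3 -1. ] w 33.3
```

```bash
python3 -m handwheel '[{"jaw":25,"delta_pos":[0.084,-0.281,0.004],"turn":0.0835},{"jaw":25,"delta_pos":[0.084,-0.281,0.004],"turn":0.0835},{"jaw":25,"delta_pos":[0.084,-0.281,0.004],"turn":0.0835},{"jaw":25,"delta_pos":[0.084,-0.281,0.004],"turn":0.0835},{"jaw":25,"delta_pos":[0.084,-0.281,0.004],"turn":0.0835},{"jaw":25,"delta_pos":[0.084,-0.281,0.004],"turn":0.0835},{"jaw":25,"delta_pos":[0.084,-0.281,0.004],"turn":0.0835},{"jaw":25,"delta_pos":[0.084,-0.281,0.004],"turn":0.0835},{"jaw":25,"delta_pos":[0.084,-0.281,0.004],"turn":0.0835}]';python3 -m handwheel '[{"jaw":25,"delta_pos":[0,0,0.03],"turn":0},{"jaw":25,"delta_pos":[0,0,0.07],"turn":0},{"jaw":25,"delta_pos":[0,0,0.11],"turn":0},{"jaw":25,"delta_pos":[0,0,0.15],"turn":0},{"jaw":25,"delta_pos":[0,0,0.19],"turn":0},{"jaw":25,"delta_pos":[0,0,0.19],"turn":0},{"jaw":25,"delta_pos":[0,0,0.19],"turn":0}]'; python3 go.py .593 -.316 .011 81; python3 - <<'E'
from h import *
cv2.imwrite('pics/w22.png',camera('wrist')[:,:,::-1])
E
```

```text
clock: 31.02
position: [0.5891, -0.3192, 0.2488]
ee_rot: [0.077, 0.997, -0.0, -0.001]
ft_force: [0.4, 1.4, -0.5]
grip_width: 0.393
clock: 31.6
position: [0.5906, -0.3135, 0.0583]
ee_rot: [0.073, 0.997, 0.001, -0.002]
ft_force: [1.4, -0.4, 0.4]
grip_width: 0.391
delta [-0.0029, -0.0022, 0.0473] turn 0.0033 rows 1.1 0.1 | pos [ 0.5906 -0.3135  0.0583] yaw 81.6 tiltz -0.99999 t 31.6 F [ 1.4 -0.4  0.4] w 33.4
```

View pics/w22.png

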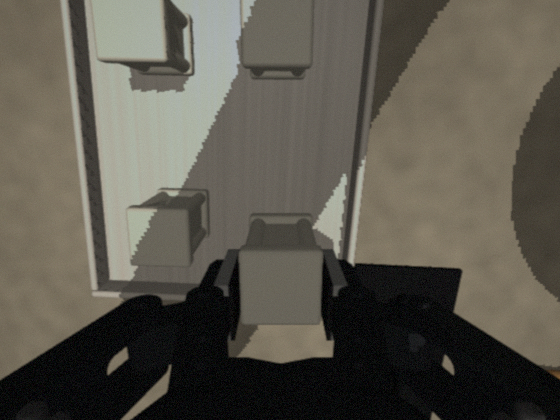

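```bash
python3 -m handwheel '[{"jaw":25,"delta_pos":[-0.003,-0.0,0.03],"turn":0},{"jaw":25,"delta_pos":[-0.003,-0.0,0.048],"turn":0},{"jaw":25,"delta_pos":[-0.003,-0.0,0.048],"turn":0},{"jaw":25,"delta_pos":[-0.003,-0.0,0.048],"turn":0}]'; python3 go.py .593 -.316 .010 81;python3 -m handwheel '[{"jaw":44,"delta_pos":[0,0,0],"turn":0},{"jaw":44,"delta_pos":[0,0,0],"turn":0},{"jaw":44,"delta_pos":[0,0,0],"turn":0},{"jaw":44,"delta_pos":[0,0,-0.03],"turn":0},{"jaw":44,"delta_pos":[0,0,-0.07],"turn":0},{"jaw":50,"delta_pos":[0,0,-0.11],"turn":0},{"jaw":50,"delta_pos":[0,0,-0.15],"turn":0},{"jaw":50,"delta_pos":[0,0,-0.19],"turn":0},{"jaw":50,"delta_pos":[0,0,-0.225],"turn":0},{"jaw":50,"delta_pos":[0,0,-0.225],"turn":0}]'; python3 ram.py z; python3 go.py .5 -.08 .23 90; python3 - <<'E'
from h import *
cv2.imwrite('pics/s23.png',camera('scene')[:,:,::-1])
E
```

```text
clock: 31.98
position: [0.5954, -0.3161, 0.0141]
ee_rot: [0.074, 0.997, -0.0, 0.001]
ft_force: [0.7, 0.1, 0.1]
grip_width: 0.388
delta [0.0024, -0.0002, 0.0041] turn 0.003 rows 0.1 0.1 | pos [ 0.5954 -0.3161  0.0141] yaw 81.5 tiltz -1.0 t 31.9833 F [0.7 0.1 0.1] w 33.1
clock: 32.82
position: [0.5964, -0.318, 0.2461]
ee_rot: [0.074, 0.997, -0.002, 0.006]
ft_force: [-0.2, -1.7, 1.4]
grip_width: 0.584
ram (163.62857055664062, 267.3714294433594) 26.1112117767334 -> xy [0.4888 0.2895] exp r px 26.486526315789472
delta [0.1298, 0.2206, 0.0107] turn -0.0473 rows 6.1 1.2 | pos [ 0.5957 -0.3174  0.2422] yaw 81.5 tiltz -0.99997 t 32.8667 F [-0.5 -0.1 -1. ] w 50.0
```

View pics/top_z.png

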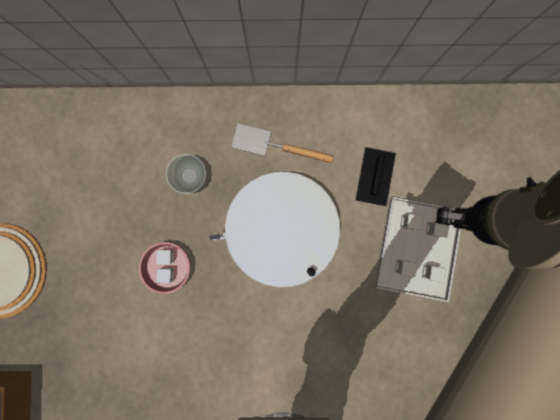

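View pics/s23.png

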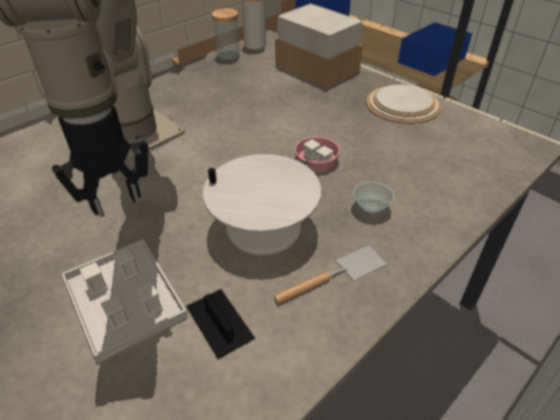

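The plate is empty. The ramekin has been knocked to about (0.489, 0.290), but both shorts are still standing in it. I'll pinch the knob with the jaws tangential.

```bash
python3 go.py .488 -.06 .22 125; python3 -m handwheel '[{"jaw":45,"delta_pos":[0.069,0.135,0.011],"turn":-0.12},{"jaw":45,"delta_pos":[0.139,0.2385,0.011],"turn":-0.242},{"jaw":45,"delta_pos":[0.139,0.2385,0.011],"turn":-0.242},{"jaw":45,"delta_pos":[0.139,0.2385,0.011],"turn":-0.242},{"jaw":45,"delta_pos":[0.139,0.2385,0.011],"turn":-0.242},{"jaw":45,"delta_pos":[0.139,0.2385,0.011],"turn":-0.242},{"jaw":45,"delta_pos":[0.139,0.2385,0.011],"turn":-0.242},{"jaw":45,"delta_pos":[0.139,0.2385,0.011],"turn":-0.242},{"jaw":45,"delta_pos":[0.139,0.2385,0.011],"turn":-0.242},{"jaw":45,"delta_pos":[0.139,0.2385,0.011],"turn":-0.242}]'; python3 go.py .49 -.06 .22 125;python3 - <<'E'
from h import *
c=calibration('wrist')
print(proj(c,[[.491,-.0612,.157],[.5804,.0009,.122]]))
cv2.imwrite('pics/w24.png',camera('wrist')[:,:,::-1])
E
```

```text
delta [0.1437, 0.2379, 0.0184] turn -0.2417 rows 6.7 6.1 | pos [ 0.5949 -0.3165  0.2391] yaw 81.5 tiltz -0.99999 t 32.9167 F [-0.4  0.2 -0.6] w 50.2
clock: 33.75
position: [0.4917, -0.06, 0.2252]
ee_rot: [-0.301, 0.954, 0.0, -0.0]
ft_force: [-0.3, 0.1, 0.1]
grip_width: 0.525
delta [0.0014, 0.001, 0.0052] turn 0.0002 rows 0.1 0.0 | pos [ 0.4917 -0.06    0.2252] yaw 125.0 tiltz -1.0 t 33.75 F [-0.3  0.1  0.1] w 44.8
[[280.39591911 205.61476571]
 [279.81089539 308.28216944]]
```

View pics/w24.png

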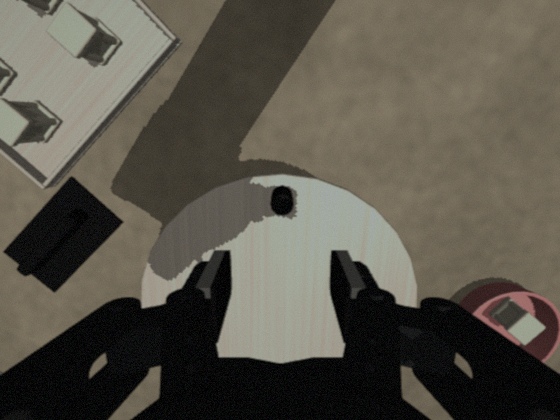

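```bash
python3 -m handwheel '[{"jaw":45,"delta_pos":[0.001,0.001,0.03],"turn":0},{"jaw":45,"delta_pos":[0.001,0.001,0.06],"turn":0},{"jaw":45,"delta_pos":[0.001,0.001,0.09],"turn":0},{"jaw":45,"delta_pos":[0.001,0.001,0.112],"turn":0},{"jaw":45,"delta_pos":[0.001,0.001,0.112],"turn":0},{"jaw":45,"delta_pos":[0.001,0.001,0.112],"turn":0}]'; python3 go.py .4905 -.06 .112 125; python3 -m handwheel '[{"jaw":10,"delta_pos":[0,0,0],"turn":0},{"jaw":10,"delta_pos":[0,0,0],"turn":0},{"jaw":10,"delta_pos":[0,0,0],"turn":0},{"jaw":10,"delta_pos":[0,0,0],"turn":0},{"jaw":10,"delta_pos":[0,0,0],"turn":0}]' 25;python3 - <<'E'
from h import *
cv2.imwrite('pics/w25.png',camera('wrist')[:,:,::-1])
E
```

```text
clock: 34.3
position: [0.4901, -0.0604, 0.1132]
ee_rot: [-0.3, 0.954, -0.0, -0.001]
ft_force: [-0.3, 0.2, 0.8]
grip_width: 0.53
delta [-0.0006, 0.0001, 0.0012] turn -0.0003 rows 0.0 0.0 | pos [ 0.4901 -0.0604  0.1132] yaw 124.9 tiltz -1.0 t 34.3 F [-0.3  0.2  0.8] w 45.2
clock: 34.72
position: [0.4917, -0.0595, 0.1152]
ee_rot: [-0.301, 0.954, -0.0, 0.001]
ft_force: [-0.9, -1.3, 5.8]
grip_width: 0.186
```

View pics/w25.png

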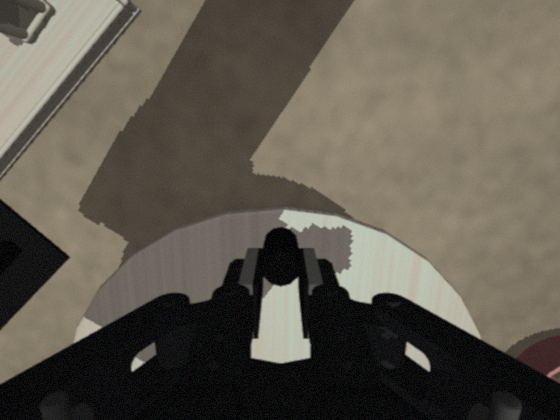

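The knob is gripped at 15.9 mm. I'll turn it clockwise along the arc, keeping the tool x axis radial and y tangential.

```bash
python3 -m handwheel '[{"jaw":10,"delta_pos":[-0.0006,0.0117,0],"turn":0.0333},{"jaw":10,"delta_pos":[-0.0024,0.0233,0],"turn":0.0667},{"jaw":10,"delta_pos":[-0.0055,0.0346,0],"turn":0.1},{"jaw":10,"delta_pos":[-0.0097,0.0456,0],"turn":0.1333},{"jaw":10,"delta_pos":[-0.015,0.056,0],"turn":0.1667},{"jaw":10,"delta_pos":[-0.0214,0.0658,0],"turn":0.2},{"jaw":10,"delta_pos":[-0.0288,0.0749,0],"turn":0.2333},{"jaw":10,"delta_pos":[-0.0371,0.0832,0],"turn":0.2667},{"jaw":10,"delta_pos":[-0.0371,0.0832,0],"turn":0.2667},{"jaw":10,"delta_pos":[-0.0371,0.0832,0],"turn":0.2667}]' 25; python3 go.py 0.4688 .0275 .1145 76.8;python3 ram.py y; python3 - <<'E'
from h import *
cv2.imwrite('pics/w26.png',camera('wrist')[:,:,::-1])
E
```

```text
clock: 35.6
position: [0.4767, 0.0307, 0.1154]
ee_rot: [0.112, 0.994, 0.001, 0.004]
ft_force: [12.6, -1.3, -3.9]
grip_width: 0.191
delta [0.007, -0.0049, 0.0008] turn 0.0016 rows 0.2 0.0 | pos [0.4767 0.0307 0.1154] yaw 77.1 tiltz -0.99997 t 35.6 F [12.6 -1.3 -3.9] w 16.3
ram (163.7406768798828, 267.56243896484375) 26.09799575805664 -> xy [0.4884 0.2892] exp r px 26.486526315789472
```

View pics/w26.png

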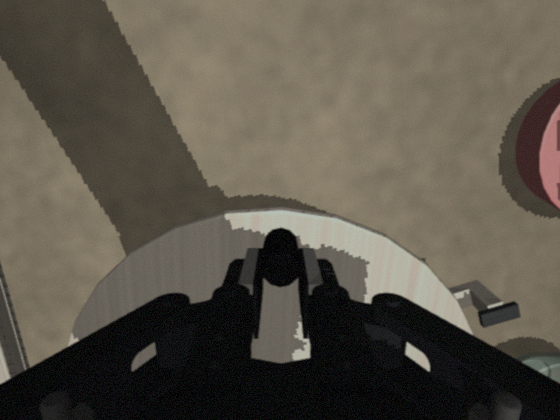

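```bash
python3 -m handwheel '[{"jaw":10,"delta_pos":[-0.0036,0.0117,0],"turn":0.0333},{"jaw":10,"delta_pos":[-0.0064,0.0233,0],"turn":0.0667},{"jaw":10,"delta_pos":[-0.0095,0.0346,0],"turn":0.1},{"jaw":10,"delta_pos":[-0.0137,0.0456,0],"turn":0.1333},{"jaw":10,"delta_pos":[-0.019,0.056,0],"turn":0.1667},{"jaw":10,"delta_pos":[-0.0254,0.0658,0],"turn":0.2},{"jaw":10,"delta_pos":[-0.0328,0.0749,0],"turn":0.2333},{"jaw":10,"delta_pos":[-0.0411,0.0832,0],"turn":0.2667},{"jaw":10,"delta_pos":[-0.0502,0.0906,0],"turn":0.3},{"jaw":10,"delta_pos":[-0.0502,0.0906,0],"turn":0.3}]' 25; python3 go.py .5 0 .1145 16;python3 ram.py x; python3 - <<'E'
from h import *
cv2.imwrite('pics/w27.png',camera('wrist')[:,:,::-1])
E
```

```text
clock: 36.53
position: [0.5459, 0.1044, 0.115]
ee_rot: [0.555, 0.832, -0.0, 0.003]
ft_force: [4.3, -10.5, 3.8]
grip_width: 0.194
delta [-0.0788, -0.0823, 0.0007] turn 0.0363 rows 2.7 0.9 | pos [0.5459 0.1044 0.115 ] yaw 22.5 tiltz -0.99998 t 36.5333 F [  4.3 -10.5   3.8] w 16.6
ram (155.0, 267.5) 23.521366119384766 -> xy [0.4886 0.3106] exp r px 26.486526315789472
```

View pics/w27.png

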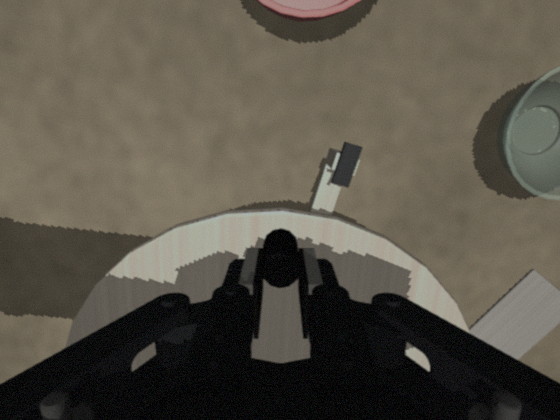

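```bash
python3 - <<'E'
from h import *
P=np.array([[.4917,-.0595],[.4767,.0307],[.5459,.1044]])
A=np.c_[2*P,np.ones(3)];s=np.linalg.solve(A,(P**2).sum(1));c=s[:2];print('c',c,'r',np.sqrt(s[2]+c@c))
for cc in (c,np.array([.5804,.0009]),np.array([.582,.002])):
    print([np.degrees(np.arctan2(*(p-cc)[::-1]))%360 for p in P])
w=calibration('wrist')
for uv in [(353,147),(347,165),(345,183),(325,208)]:
    q=onz(w,uv,.1);print(uv,q,[np.degrees(np.arctan2(*(q[:2]-cc)[::-1])) for cc in (c,np.array([.5804,.0009]))])
E
```

```text
c [0.58136934 0.00175898] r 0.10859674360689171
[np.float64(214.33953433851968), np.float64(164.54390491604735), np.float64(109.06345452439857)]
[np.float64(214.2527890603335), np.float64(163.96707401387255), np.float64(108.43494882292201)]
[np.float64(214.25733393583772), np.float64(164.75408987601966), np.float64(109.41954487009431)]
(353, 147) [0.56417566 0.16656683 0.1       ] [np.float64(95.95586980161276), np.float64(95.59334111693089)]
(347, 165) [0.56550752 0.15619814 0.1       ] [np.float64(95.86405410324788), np.float64(95.47768880106182)]
(345, 183) [0.56899806 0.14641825 0.1       ] [np.float64(94.8880464247796), np.float64(94.48019944050009)]
(325, 208) [0.56470438 0.12842012 0.1       ] [np.float64(97.49542306582167), np.float64(97.01687397165966)]
```

```bash
python3 go.py .5707 .1100 .115 8
```

```text
delta [-0.0045, 0.0261, 0.0001] turn 0.0827 rows 0.6 2.1 | pos [0.5449 0.104  0.115 ] yaw 22.9 tiltz -0.99999 t 36.6333 F [  4.7 -11.3   3.1] w 16.2
```

```bash
python3 -m handwheel '[{"jaw":10,"delta_pos":[-0.004,0.009,0],"turn":0.03},{"jaw":10,"delta_pos":[-0.006,0.018,0],"turn":0.06},{"jaw":10,"delta_pos":[-0.0075,0.0265,0],"turn":0.0827},{"jaw":10,"delta_pos":[-0.0075,0.0265,0],"turn":0.0827},{"jaw":10,"delta_pos":[-0.0075,0.0265,0],"turn":0.0827},{"jaw":10,"delta_pos":[-0.0075,0.0265,0],"turn":0.0827}]' 25; python3 go.py .5707 .1100 .115 8;python3 ram.py w; python3 - <<'E'
from h import *
cv2.imwrite('pics/w28.png',camera('wrist')[:,:,::-1])
E
```

```text
clock: 37.13
position: [0.5713, 0.1099, 0.1151]
ee_rot: [0.655, 0.756, 0.001, 0.001]
ft_force: [2.6, -4.1, 4.4]
grip_width: 0.193
delta [0.0002, -0.0006, 0.0001] turn 0.0008 rows 0.0 0.0 | pos [0.5713 0.1099 0.1151] yaw 8.1 tiltz -0.99999 t 37.1333 F [ 2.6 -4.1  4.4] w 16.5
ram (152.5, 268.5) 22.638561248779297 -> xy [0.4862 0.3167] exp r px 26.486526315789472
```

View pics/w28.png

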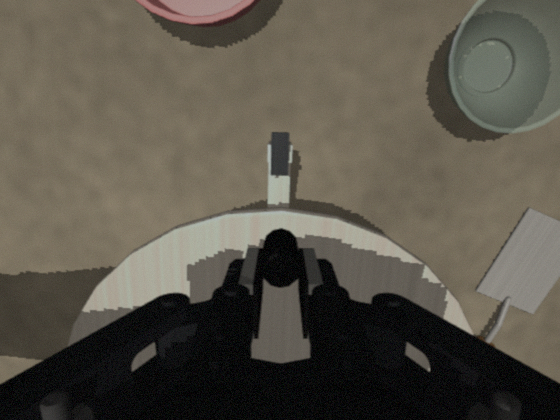

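The knob now lines up with the pointer: the knob is at (282,258) and the pointer at (280,155). I'll release it and check from above.

```bash
python3 -m handwheel '[{"jaw":40,"delta_pos":[0,0,0],"turn":0},{"jaw":40,"delta_pos":[0,0,0],"turn":0},{"jaw":40,"delta_pos":[0,0,0],"turn":0},{"jaw":40,"delta_pos":[0,0,-0.04],"turn":0},{"jaw":40,"delta_pos":[0,0,-0.08],"turn":0},{"jaw":40,"delta_pos":[0,0,-0.1],"turn":0},{"jaw":20,"delta_pos":[0.06,-0.1,-0.1],"turn":0},{"jaw":0,"delta_pos":[0.1,-0.11,-0.1],"turn":0},{"jaw":0,"delta_pos":[0.1,-0.11,-0.1],"turn":0},{"jaw":0,"delta_pos":[0.1,-0.11,-0.1],"turn":0}]'; python3 go.py .472 -.009 .2 6
```

```text
clock: 38.07
position: [0.4431, 0.1969, 0.2136]
ee_rot: [0.654, 0.757, 0.0, -0.001]
ft_force: [-0.4, 1.3, 0.3]
grip_width: 0.002
delta [-0.208, -0.0014, 0.0134] turn 0.0132 rows 5.0 0.3 | pos [0.4431 0.1969 0.2136] yaw 8.4 tiltz -1.0 t 38.0667 F [-0.4  1.3  0.3] w 0.2
```

```bash
python3 -m handwheel '[{"jaw":0,"delta_pos":[-0.208,-0.001,0.01],"turn":0.0132},{"jaw":0,"delta_pos":[-0.208,-0.001,0.01],"turn":0.0132},{"jaw":0,"delta_pos":[-0.208,-0.001,0.01],"turn":0.0132},{"jaw":0,"delta_pos":[-0.208,-0.001,0.01],"turn":0.0132},{"jaw":0,"delta_pos":[-0.208,-0.001,0.01],"turn":0.0132},{"jaw":0,"delta_pos":[-0.208,-0.001,0.01],"turn":0.0132},{"jaw":0,"delta_pos":[-0.208,-0.001,0.01],"turn":0.0132},{"jaw":0,"delta_pos":[-0.208,-0.001,0.01],"turn":0.0132}]'; python3 ram.py v;python3 go.py .472 -.009 .13 6;python3 - <<'E'
from h import *
t=cv2.imread('pics/top_v.png');cv2.imwrite('pics/t29.png',cv2.resize(t[150:300,110:350],None,fx=3.2,fy=3.2,interpolation=2))
cv2.imwrite('pics/w29.png',camera('wrist')[:,:,::-1])
E
```

```text
clock: 38.73
position: [0.475, -0.0112, 0.2036]
ee_rot: [0.67, 0.742, 0.0, -0.0]
ft_force: [-0.3, 1.4, 0.1]
grip_width: -0.002
ram (163.6700439453125, 267.4043884277344) 26.127147674560547 -> xy [0.4887 0.2894] exp r px 26.486526315789472
delta [0.0018, -0.0028, 0.0736] turn -0.0005 rows 1.8 0.0 | pos [ 0.475  -0.0106  0.2036] yaw 5.9 tiltz -1.0 t 38.7833 F [-0.2  1.   0.6] w -0.5
```

View pics/t29.png

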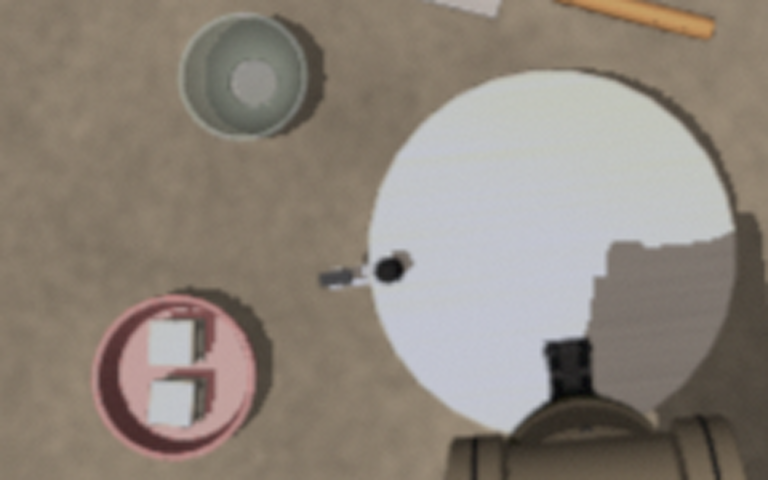

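View pics/w29.png

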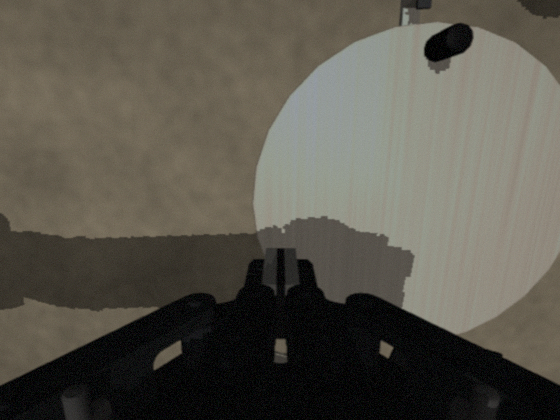

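```bash
python3 - <<'E'
from h import *
ct=calibration('top');c=np.array([.5804,.0009])
for uv,z in (((231.7,234.2),.157),((215.6,236.9),.1)):
    q=onz(ct,uv,z)[:2];print(q,np.degrees(np.arctan2(*(q-c)[::-1])))
E
python3 -m handwheel '[{"jaw":0,"delta_pos":[0.001,-0.003,0.03],"turn":0},{"jaw":0,"delta_pos":[0.001,-0.003,0.06],"turn":0},{"jaw":0,"delta_pos":[0.001,-0.003,0.09],"turn":0},{"jaw":0,"delta_pos":[0.001,-0.003,0.096],"turn":0},{"jaw":0,"delta_pos":[0.001,-0.003,0.096],"turn":0},{"jaw":0,"delta_pos":[0.001,-0.003,0.096],"turn":0}]'
python3 -m handwheel '[{"jaw":0,"delta_pos":[0,0,0.002],"turn":0},{"jaw":0,"delta_pos":[0,0,0.004],"turn":0},{"jaw":0,"delta_pos":[0,0,0.004],"turn":0}]'
```

```text
[0.57087531 0.10896137] 95.03711964275699
[0.56389368 0.15252888] 96.21275431941255
clock: 39.33
position: [0.4726, -0.0106, 0.1088]
ee_rot: [0.67, 0.742, 0.0, 0.0]
ft_force: [0.3, -0.3, 0.4]
grip_width: 0.001
clock: 39.58
position: [0.4727, -0.011, 0.1044]
ee_rot: [0.67, 0.742, 0.001, 0.0]
ft_force: [0.6, -0.4, 0.1]
grip_width: -0.001
```

Alignment is within about 1.2° (knob 95.0°, pointer 96.2°). I'll go on down until the tip touches.

```bash
for i in 1; do python3 -m handwheel '[{"jaw":0,"delta_pos":[0,0,0.002],"turn":0},{"jaw":0,"delta_pos":[0,0,0.004],"turn":0},{"jaw":0,"delta_pos":[0,0,0.004],"turn":0}]';python3 -m handwheel '[{"jaw":0,"delta_pos":[0,0,0.002],"turn":0},{"jaw":0,"delta_pos":[0,0,0.003],"turn":0},{"jaw":0,"delta_pos":[0,0,0.003],"turn":0}]';python3 -m handwheel '[{"jaw":0,"delta_pos":[0,0,0.002],"turn":0},{"jaw":0,"delta_pos":[0,0,0.003],"turn":0},{"jaw":0,"delta_pos":[0,0,0.003],"turn":0}]'; done
```

```text
clock: 39.83
position: [0.472, -0.0112, 0.0995]
ee_rot: [0.67, 0.742, -0.0, -0.0]
ft_force: [-1.3, 0.1, -0.2]
grip_width: 0.001
clock: 40.08
position: [0.472, -0.0113, 0.0964]
ee_rot: [0.67, 0.742, -0.0, -0.0]
ft_force: [-0.2, 0.8, 0.8]
grip_width: 0.003
clock: 40.33
position: [0.4719, -0.0112, 0.0934]
ee_rot: [0.67, 0.742, -0.0, -0.0]
ft_force: [0.0, 1.8, -1.1]
grip_width: -0.001
```

```bash
python3 -m handwheel '[{"jaw":0,"delta_pos":[0,0,0.002],"turn":0},{"jaw":0,"delta_pos":[0,0,0.002],"turn":0}]';python3 -m handwheel '[{"jaw":0,"delta_pos":[0,0,0.002],"turn":0},{"jaw":0,"delta_pos":[0,0,0.002],"turn":0}]';python3 -m handwheel '[{"jaw":0,"delta_pos":[0,0,0.002],"turn":0},{"jaw":0,"delta_pos":[0,0,0.002],"turn":0}]'; python3 - <<'E'
from h import *
cv2.imwrite('pics/s30.png',cv2.resize(camera('scene')[120:260,175:345,::-1],None,fx=4,fy=4,interpolation=2))
E
```

```text
clock: 40.5
position: [0.472, -0.0112, 0.0914]
ee_rot: [0.67, 0.742, -0.0, -0.0]
ft_force: [0.0, 0.4, -0.2]
grip_width: 0.003
clock: 40.67
position: [0.4721, -0.0112, 0.0897]
ee_rot: [0.67, 0.742, 0.0, -0.0]
ft_force: [-1.0, 0.5, 1.9]
grip_width: 0.002
clock: 40.83
position: [0.4717, -0.0113, 0.0876]
ee_rot: [0.67, 0.742, -0.0, -0.0]
ft_force: [-2.8, -0.0, 4.0]
grip_width: 0.0
```

View pics/s30.png

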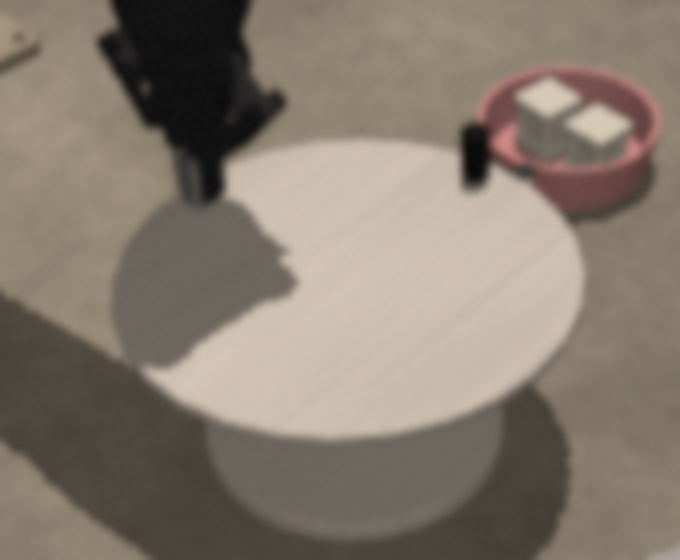

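Contact is at reported z≈0.0895. At 20° the tip should have dropped about 36 mm, so the target is z≈0.054. I'll press gently in steps.

```bash
python3 -m handwheel '[{"jaw":0,"delta_pos":[0,0,0.003],"turn":0},{"jaw":0,"delta_pos":[0,0,0.006],"turn":0},{"jaw":0,"delta_pos":[0,0,0.009],"turn":0},{"jaw":0,"delta_pos":[0,0,0.012],"turn":0},{"jaw":0,"delta_pos":[0,0,0.015],"turn":0},{"jaw":0,"delta_pos":[0,0,0.015],"turn":0}]'; python3 -m handwheel '[{"jaw":0,"delta_pos":[0,0,0.003],"turn":0},{"jaw":0,"delta_pos":[0,0,0.006],"turn":0},{"jaw":0,"delta_pos":[0,0,0.009],"turn":0},{"jaw":0,"delta_pos":[0,0,0.011],"turn":0},{"jaw":0,"delta_pos":[0,0,0.011],"turn":0}]';python3 - <<'E'
from h import *
cv2.imwrite('pics/s31.png',cv2.resize(camera('scene')[120:260,175:345,::-1],None,fx=4,fy=4,interpolation=2))
E
```

```text
clock: 41.38
position: [0.4706, -0.0114, 0.0719]
ee_rot: [0.67, 0.742, -0.001, -0.001]
ft_force: [-3.6, -0.0, 3.0]
grip_width: -0.002
clock: 41.8
position: [0.471, -0.0115, 0.0611]
ee_rot: [0.67, 0.742, -0.001, -0.001]
ft_force: [-5.7, -1.1, 3.7]
grip_width: 0.002
```

View pics/s31.png

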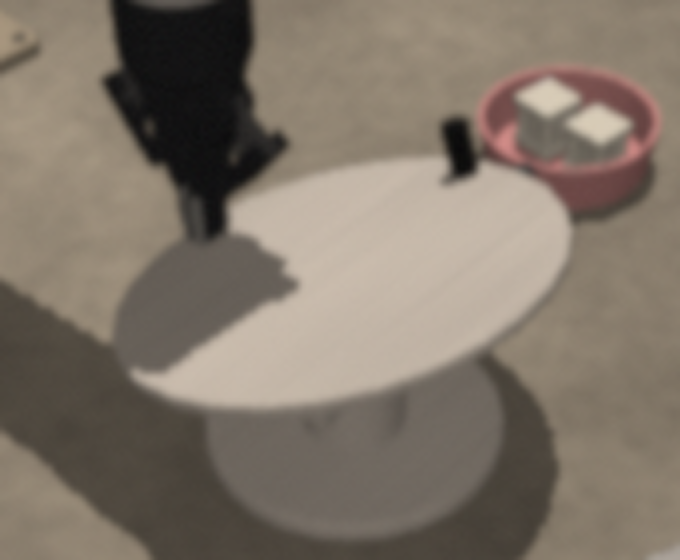

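```bash
python3 -m handwheel '[{"jaw":0,"delta_pos":[0,0,0.003],"turn":0},{"jaw":0,"delta_pos":[0,0,0.006],"turn":0},{"jaw":0,"delta_pos":[0,0,0.0065],"turn":0},{"jaw":0,"delta_pos":[0,0,0.0065],"turn":0}]';python3 - <<'E'
from h import *
im=camera('scene')[:,:,::-1].copy();c=calibration('scene')
b=np.radians(5.6);ctr=np.array([.5805,.0015])
def rim(t,n=72,r=.13,top=.027):
    a=np.linspace(0,2*np.pi,n);x=r*np.cos(a);y=r*np.sin(a);z=np.full(n,top)
    X=x*np.cos(t)-z*np.sin(t);Z=x*np.sin(t)+z*np.cos(t)+.095
    return np.c_[ctr[0]+X*np.cos(b)-y*np.sin(b),ctr[1]+X*np.sin(b)+y*np.cos(b),Z]
big=cv2.resize(im[120:260,175:345],None,fx=4,fy=4,interpolation=2)
for d,col in ((16,(255,0,0)),(20,(0,255,0)),(24,(0,0,255))):
    p=((proj(c,rim(np.radians(d)))-[175,120]+.5)*4).astype(int)
    cv2.polylines(big,[p.reshape(-1,1,2)],True,col,1)
cv2.imwrite('pics/s32.png',big)
E
```

```text
clock: 42.18
position: [0.4717, -0.0113, 0.055]
ee_rot: [0.67, 0.742, -0.0, -0.0]
ft_force: [-4.3, -1.4, 2.1]
grip_width: -0.002
```

View pics/s32.png

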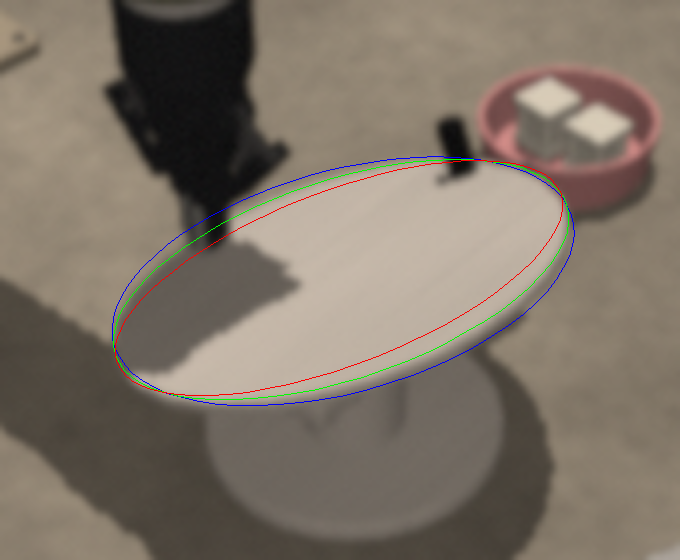

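The rim matches the 20° outline (green). I'll lift off, retreat and check everything.

```bash
python3 -m handwheel '[{"jaw":0,"delta_pos":[0,0,-0.02],"turn":0},{"jaw":0,"delta_pos":[0,-0.02,-0.06],"turn":0},{"jaw":0,"delta_pos":[0,-0.04,-0.1],"turn":0},{"jaw":0,"delta_pos":[0,-0.06,-0.14],"turn":0},{"jaw":0,"delta_pos":[0,-0.07,-0.18],"turn":0},{"jaw":0,"delta_pos":[0,-0.07,-0.22],"turn":0},{"jaw":0,"delta_pos":[0,-0.07,-0.25],"turn":0},{"jaw":0,"delta_pos":[0,-0.07,-0.25],"turn":0},{"jaw":0,"delta_pos":[0,-0.07,-0.25],"turn":0}]';python3 ram.py u;python3 - <<'E'
from h import *
from scipy.optimize import least_squares
im=camera('scene')[:,:,::-1].copy();c=calibration('scene');ct=calibration('top')
cv2.imwrite('pics/s33.png',im)
t=cv2.imread('pics/top_u.png')
b=np.radians(5.6);ctr=np.array([.5805,.0015])
def rim(t,n=72,r=.13,top=.027):
    a=np.linspace(0,2*np.pi,n);x=r*np.cos(a);y=r*np.sin(a);z=np.full(n,top)
    X=x*np.cos(t)-z*np.sin(t);Z=x*np.sin(t)+z*np.cos(t)+.095
    return np.c_[ctr[0]+X*np.cos(b)-y*np.sin(b),ctr[1]+X*np.sin(b)+y*np.cos(b),Z]
big=cv2.resize(im[120:260,175:345],None,fx=4,fy=4,interpolation=2)
bt=cv2.resize(t[140:300,200:360],None,fx=3.7,fy=3.7,interpolation=2)
for d,col in ((16,(255,0,0)),(20,(0,255,0)),(24,(0,0,255))):
    p=((proj(c,rim(np.radians(d)))-[175,120]+.5)*4).astype(int)
    cv2.polylines(big,[p.reshape(-1,1,2)],True,col,1)
    p=((proj(ct,rim(np.radians(d)))-[200,140]+.5)*3.7).astype(int)
    cv2.polylines(bt,[p.reshape(-1,1,2)],True,col,1)
cv2.imwrite('pics/s34.png',big);cv2.imwrite('pics/t34.png',bt)
E
```

```text
clock: 42.98
position: [0.4038, -0.018, 0.3071]
ee_rot: [0.67, 0.742, 0.002, 0.001]
ft_force: [0.7, 0.4, -0.2]
grip_width: 0.001
ram (163.6700439453125, 267.4043884277344) 26.127147674560547 -> xy [0.4887 0.2894] exp r px 26.486526315789472
```

View pics/s34.png

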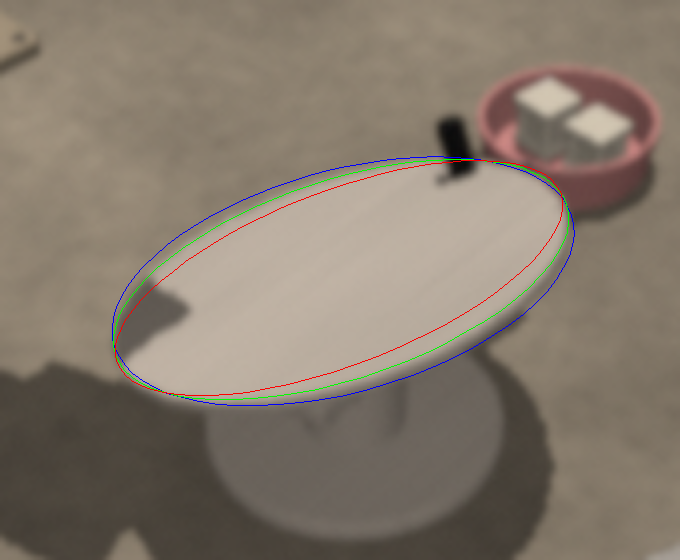

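View pics/t34.png

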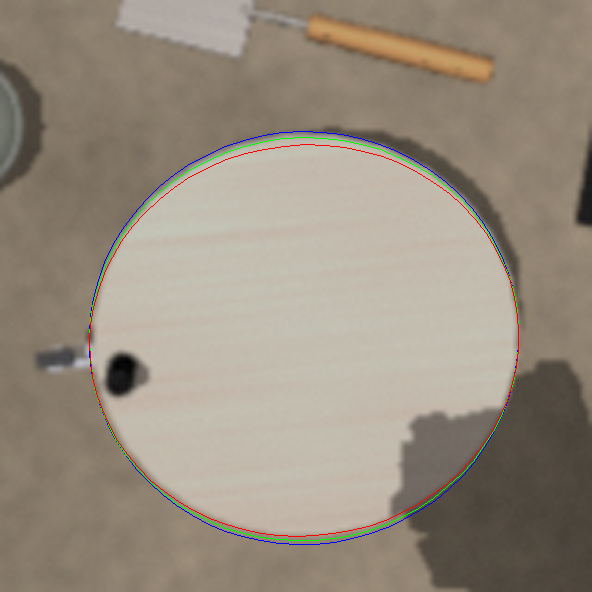

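View pics/top_u.png

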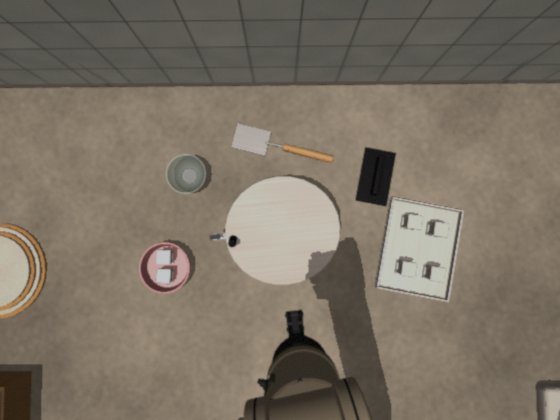

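View pics/s33.png

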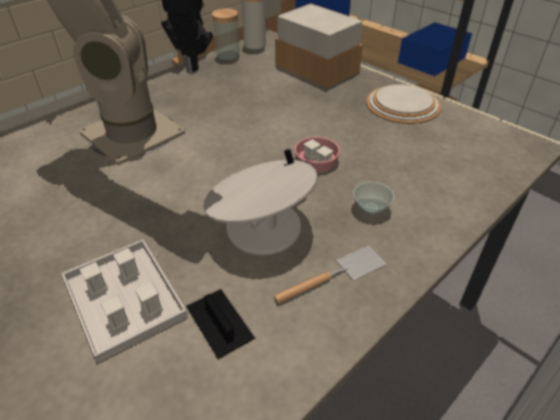

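```bash
python3 - <<'E'
from h import *
c=calibration('scene');ct=calibration('top');b=np.radians(5.6);ctr=np.array([.5805,.0015])
def pt(t,p,r,h):
    x=-r*np.sin(p);y=r*np.cos(p);z=.027+h
    X=x*np.cos(t)-z*np.sin(t);Z=x*np.sin(t)+z*np.cos(t)+.095
    return [ctr[0]+X*np.cos(b)-y*np.sin(b),ctr[1]+X*np.sin(b)+y*np.cos(b),Z]
for t in (16,20,24):
  for p in (-.1,0,.1):
    k=[pt(np.radians(t),p,.112,.035),pt(np.radians(t),p,.112,0)]
    print(t,p,((proj(c,k)-[175,120]+.5)*4).round(0).tolist(),((proj(ct,k)-[200,140]+.5)*3.7).round(0).tolist())
for n,o in (('s34',(400,90,560-0,230)),('t34',(60,320,190,430))):
    im=cv2.imread(f'pics/{n}.png');x0,y0,x1,y1=o;cv2.imwrite(f'pics/{n}k.png',cv2.resize(im[y0:y1,x0:x1],None,fx=4,fy=4))
    d=(im[y0:y1,x0:x1].max(2)<60);ys,xs=np.nonzero(d);print(n,'dark bbox',xs.min()+x0,xs.max()+x0,ys.min()+y0,ys.max()+y0,'mean',xs.mean()+x0,ys.mean()+y0)
E
```

```text
16 -0.1 [[470.0, 124.0], [483.0, 178.0]] [[114.0, 364.0], [119.0, 346.0]]
16 0 [[456.0, 122.0], [469.0, 175.0]] [[116.0, 382.0], [121.0, 364.0]]
16 0.1 [[441.0, 120.0], [454.0, 173.0]] [[119.0, 400.0], [124.0, 381.0]]
20 -0.1 [[464.0, 122.0], [480.0, 177.0]] [[115.0, 371.0], [120.0, 349.0]]
20 0 [[451.0, 121.0], [466.0, 175.0]] [[117.0, 389.0], [121.0, 367.0]]
20 0.1 [[436.0, 120.0], [452.0, 174.0]] [[120.0, 406.0], [124.0, 384.0]]
24 -0.1 [[458.0, 121.0], [477.0, 176.0]] [[116.0, 378.0], [120.0, 353.0]]
24 0 [[445.0, 121.0], [464.0, 175.0]] [[118.0, 396.0], [121.0, 370.0]]
24 0.1 [[431.0, 121.0], [450.0, 175.0]] [[121.0, 413.0], [125.0, 386.0]]
s34 dark bbox 439 472 119 174 mean 455.3953488372093 145.3040482342808
t34 dark bbox 108 135 356 393 mean 121.22695035460993 374.2080378250591
```

View pics/t34k.png

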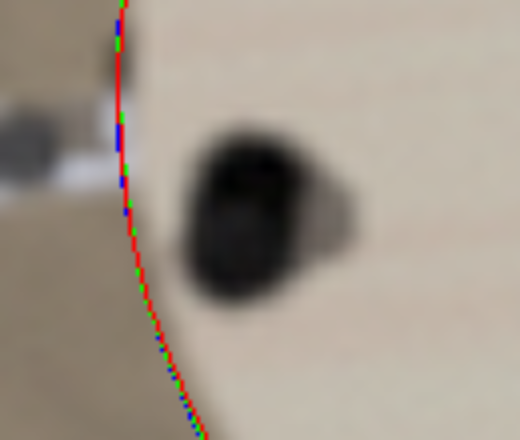

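```bash
python3 - <<'E'
from h import *
from scipy.optimize import least_squares
c=calibration('scene');b=np.radians(5.6)
def rim(t,dx,dy,n=720,r=.13,top=.027):
    a=np.linspace(0,2*np.pi,n);x=r*np.cos(a);y=r*np.sin(a);z=np.full(n,top)
    X=x*np.cos(t)-z*np.sin(t);Z=x*np.sin(t)+z*np.cos(t)+.095
    return proj(c,np.c_[.5805+dx+X*np.cos(b)-y*np.sin(b),.0015+dy+X*np.sin(b)+y*np.cos(b),Z])
def meas(fn,t0):
    g=cv2.GaussianBlur(cv2.cvtColor(cv2.imread(fn),cv2.COLOR_BGR2GRAY).astype(np.float32),(0,0),.7)
    P=rim(t0,0,0,120);cen=P.mean(0);pts=[]
    for q in P:
        d=(q-cen)/np.linalg.norm(q-cen);s=np.arange(-6,6,.25)
        xy=(q+np.outer(s,d)).astype(np.float32)
        v=cv2.remap(g,xy[:,0].reshape(-1,1),xy[:,1].reshape(-1,1),cv2.INTER_LINEAR).ravel()
        k=np.argmin(np.gradient(v))
        if np.gradient(v)[k]<-3: pts.append(xy[k])
    return np.array(pts)
for fn,t0 in (('pics/s33.png',np.radians(20)),('pics/s23.png',0.)):
    pts=meas(fn,t0)
    def f(p):
        R=rim(*p);D=np.linalg.norm(pts[:,None]-R[None],axis=2);return D.min(1)
    r=least_squares(f,[t0+.02,0,0],loss='soft_l1',f_scale=.3,diff_step=1e-3,x_scale=[.1,.01,.01])
    print(fn,len(pts),np.degrees(r.x[0]),r.x[1:],np.median(f(r.x)))
E
```

```text
pics/s33.png 96 19.190033192866984 [ 0.00096057 -0.0022809 ] 0.3260294309139976
pics/s23.png 118 0.25311527962272845 [ 7.94844627e-05 -1.42283943e-03] 0.37629902270328774
```

Fitting the rim in the scene image gives a tilt of 19.2°, and the same fit read 0.25° on the level plate. Everything is in place, so I'm handing in.

```bash
python3 -c "
from workcell import *
print(get_obs()['clock']); print(hand_in())"
```

```text
43.0833
the job is handed in; nothing more can be done
None
```

I cleared the turntable, lined the knob up with the pointer, tilted the plate to about 19–20°, and handed the job in at 43 s of the 208 s allowed. There was no verdict; the checks below are my own measurements.

- **Pillars:** there were six. The four full-length ones stand in the tray and the two short ones stand in the ramekin.
- **Knob:** before tilting, the top view put the knob at 95.0° and the pointer at 96.2°, about 0.02 rad apart (limit 0.13). After tilting, a rougher check of the knob in both views still put it within about 0.03 rad.
- **Tilt:** fitting the rim in the scene image gave 19.2° (0.335 rad, target 0.349 ± 0.07). The same fit read 0.25° on the level plate. The knob's position in the images suggested 18–20°, a little less exact but still in range.
- **Other items:** the bowl, spatula and smoother look unmoved in the last pictures. The arm was clear of everything when I handed in.

**What disagreed or went wrong:**
- The fingertips sit about 27–32 mm higher than the reported TCP. The first grasp closed above the pillar without touching anything. I measured the offset from two views and went lower from then on.
- The top and wrist cameras differed by 2–4 mm.
- The ramekin was knocked about 3 cm aside while the arm was elsewhere, after both short pillars were in it. They stayed standing.

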